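Raise the machine guard's sliding window to the pointer

TASK

Push the guard's counterweighted window up with the fingertips from beneath its lip until the lip is level with the pointer clamped on the side rail, then let go and move clear. Only push from below: do not grip the lip, press on its top or push it back down, and leave the pointer and the loose things on the table where they are.

Things in the scene. Friction and masses are not known exactly. Their poses are not given: they have to be found in the camera images.
- lip_mid (a point): Centre of the window's lip: an aluminium bar along its lower edge, 300 mm long, 16 mm thick with the 4 mm black rubber strip on top (8 mm either side of this point along z), standing out squarely 32 mm from the window's face (this point is 16 mm out). Axes: x square into the sloping face (forward, 40 degrees below level), y along the lip, z up the slope. 115 to 280 mm above the table
- guard_window (a joint): How far the window (clear pane in an aluminium frame, 350 x 144 mm, on the guard's sloping front) has slid up from its lowest place, m, 0 to 0.21. It slides straight up the slope of 50 degrees from level, away from the robot. Balanced by counterweights, with about 4 N of friction (2 to 6 N move it): it stays where it is left
- pointer_tip (a point): Tip of the pointer: a small dark steel clamp (24 mm tall, black thumb screw) on the side rail at the guard's left (+y), tapering to a point that faces the lip's left end from 8 mm beyond it. Axes parallel to lip_mid's; the lip is level with the pointer when both points are equally far up the slope (z of these axes)
- pointer (a joint): Where the pointer is clamped along the rail, m; the lip is level with the pointer when joint guard_window has the same value
- guard: The guard: an aluminium cage 410 mm wide, 435 mm deep, 390 mm high over a motor and drum, fixed. Origin on the table at the middle of the foot of its sloping front; x level into the guard, z up. The front leans away, 40 degrees from upright. Below the window is a flat fixed panel, in line with the window's face within 2 mm; the space before it is free down to the table
- meter: Black hand-held meter lying on the table, 150 x 75 x 34 mm, left of the guard; origin at the centre of its underside. Leave alone
- folding_rule: Folded white rule lying on the table, 200 x 25 x 16 mm, right of the guard; origin at the centre of its underside. Leave alone
- coupling: Steel shaft collar standing on the table, 40 mm across, 35 mm high, in front of the guard towards one side; origin at the centre of its underside. Leave alone
- spray_can: Grey can, 52 mm across, 120 mm high, standing right of the guard; origin at the centre of its underside. Leave alone

How it is judged (in metres and radians):
On the way:
1. the fingers push the lip's bar and the window slides up (contact force between the fingers and lip_bar above 0.5 N and velocity of joint guard_window above 0.004 m/s), for 0.2 s.
At the end, for the whole second after the job is handed in: The middle of the lip's thickness is level with the pointer's tip within 8 mm along the slope, and the window is at rest (z of pointer_tip in the frame of lip_mid between -0.008 and 0.008 m and velocity of joint guard_window between -0.005 and 0.005 m/s); the robot touches nothing.
It fails at once if the top of the lip is pressed or the lip is pinched (over 2 N on its rubber strip) (contact force between any of the fingers, the arm and lip_strip above 2 N).
It fails at once if the window is pushed back down (velocity of joint guard_window below -0.02 m/s).
It fails at once if the pointer is shifted by over 5 mm (distance of pointer_tip from where it was at the start of the episode above 0.005 m).
It fails at once if a loose thing is moved by over 20 mm or lifted (distance of any of meter, folding_rule, coupling, spray_can from where it was at the start of the episode above 0.02 m).
It also fails if it takes over 38 s, if anything falls off the work surface, if the arm or the gripper's body presses on something with over 40 N, if the wrist force passes 120 N, or if a joint passes its speed limit or range.

ROBOT

A 7-joint arm with a two-finger parallel gripper is mounted at the origin on the work surface. World frame = base frame: x ahead of the robot, y to its left, z up, the work surface at z = 0. Lengths are in mm, angles in rad, forces in N, time in s.
With the tool pointing down it reaches from about 400 to 875 mm from the base axis. Payload 4.4 kg.
Tool frame: the origin (TCP) lies on the centre line of the jaws, within the pads' length; the fingertips stand 8 mm ahead of it and the grasp point (between the pads) lies 11 mm behind it; x points along the fingers, z is the direction in which the jaws open and shut, and the axes are right-handed (so a half turn about x gives the same grasp; the last joint's range is limited). The gripper opens to 85 mm and grips with 20 to 120 N. Pads are 22 mm wide; open, the fingers measure 114 mm over their backs; the gripper's body (76 mm by 85 mm) begins 54 mm behind the grasp point. The pads swing forward as they close: fully open they stand 13 mm farther back than shut.
Start: joints at [-1.269, 0.628, 0.038, 1.517, -0.027, 0.996, -0.02], TCP at [233.694, 606.552, 239.313] pointing down, gripper open.
Joint ranges: [-3.06, 3.06], [-0.37, 2.12], [-1.25, 1.32], [0.18, 2.47], [-1.1, 4.24], [0.23, 1.98], [-2.94, 2.94]. Speed limits (rad/s): [2.57, 2.57, 3.14, 3.14, 3.14, 3.14, 3.14].

INTERFACE

Orientations are given as [roll, pitch, yaw] about the fixed x, y, z axes, in that order (R = Rz(yaw) Ry(pitch) Rx(roll)).
In Python, from cell import ctrl, get_image, camera_params gives the robot as it stands. The module is installed in compiled form; this text tells all that it offers.
- The arm moves only by the shell command python3 -m handwheel 'ROWS'. ROWS is text: rows parted by semicolons, each of 7 numbers parted by spaces: the opening, from -1 (shut) to 1 (fully open), then the shift along the tool's x, y, z in mm, then the turn, a rotation vector about the tool's x, y, z in rad. In form: grip x y z wx wy wz; .... A call has 1 to 10 rows; each row shifts and turns the pose as measured when the row begins, along the tool's axes as they then stand; what a row does not reach is not made up. A row lasts 1/10 s, in which the tool goes at most 50 mm and 8.59 degrees, less where a joint would pass 70% of its speed; a pose out of reach is approached as far as the arm can. A call with a gripper value outside its range is refused whole. The fingers move at their own pace and stop on an object; the grip force is fixed at half the most. Time passes only in rows, so rows that do not move let the fingers close. It gives the time, the measured TCP pose, the force and the opening at its end, in the units of the state.
- ctrl.read_state(): the state, without advancing time (a new reading comes with each control period).
- get_image(name): name is "scene" or "top"; returns the picture (384x512x3 uint8, blue, green, red); there is no depth.
- camera_params(name): a dict with "fx", "fy", "cx", "cy" (pixels), "eye" and "orientation" of the camera in the world. Camera axes: x right, y up, looking along -z (the intrinsics and any distortion apply to the point x, -y, -z); pixel columns grow to the right and rows downward; lengths in mm; the calibration is good to about 2 mm. A picture is of the moment at which its call begins. camera_params takes no time and is no camera call.
- ctrl.finish_job(): hands the job in, once; it reports no verdict.
The state is a dict: "clock": time; "qpos": joint angles; "qd": joint speeds; "tau": joint torques, N m; "eef_pos": TCP position; "tool_rot": TCP orientation; "force": force on the tool from outside, world axes, zero at the start; "torque": the same for the moment, N m; "width": finger opening in mm.
Only numpy, scipy, OpenCV 4.12 (cv2) and the standard library are available. Lean on these libraries where they do the work, as an engineer would, in place of code of your own. Each camera call takes 0.05 s, during which the arm holds its last target.

## Working session

There is one attempt and no reset: what is moved stays moved. The work goes in short steps, Python scripts to look and compute and a shell command to move; the robot and the scene stay as the last step left them, time stands still between calls to the robot, and variables do not carry over. Pictures are saved under pics/ and viewed, and the job is handed in when it is done.

```bash
mkdir -p pics; python3 - <<'E'
from cell import ctrl,get_image,camera_params
import cv2
print(ctrl.read_state())
for n in("scene","top"):
    print(n,camera_params(n)); cv2.imwrite(f"pics/{n}0.png",get_image(n))
E
```

```text
{'clock': 0.0, 'qpos': array([-1.26879568,  0.62936031,  0.03842551,  1.51836213, -0.02699936,
        0.99630713, -0.01998079]), 'qd': array([-0.00023635,  0.00035857,  0.00114768, -0.00084265,  0.00050565,
        0.00024982,  0.00053187]), 'tau': array([-6.79161917e-05, -5.63402832e+01,  1.22607294e+00, -1.93452930e+01,
        1.08661762e-02,  1.02984751e-02,  9.53359738e-07]), 'eef_pos': array([233.46080893, 605.97147036, 238.38146719]), 'tool_rot': array([-3.13279204,  1.56887691, -1.92976337]), 'force': array([ 0.38290316, -0.09395448,  0.25453742]), 'torque': array([0.04039317, 0.03458679, 0.0005304 ]), 'width': 85.33819247364265}
scene {'fx': 354.6772707734778, 'fy': 354.6772707734778, 'cx': 255.8118056727493, 'cy': 187.439846695318, 'eye': array([ 695.62310874, -606.26427771,  717.35147449]), 'orientation': array([0.77933553, 0.00296138, 0.20835234])}
top {'fx': 389.4698486544462, 'fy': 389.4698486544462, 'cx': 257.4147367946767, 'cy': 189.9230640668378, 'eye': array([ 387.59923559,   25.1574729 , 1036.05790653]), 'orientation': array([ 0.19581164, -0.01727011, -1.56594664])}
```

View pics/scene0.png

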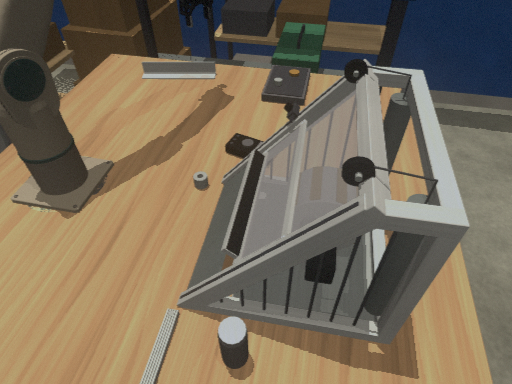

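View pics/top0.png

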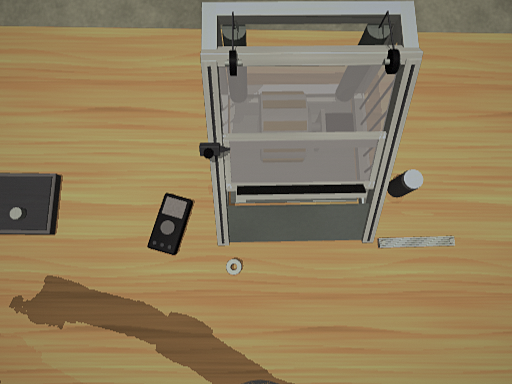

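The top view shows the guard with its front toward the robot. The lip is near rows 185-200, columns 230-368, and the pointer is near (225,150). I'll enlarge both areas.

```bash
cat >h.py <<'E'
import numpy as np
from scipy.spatial.transform import Rotation as R
from cell import ctrl,get_image,camera_params
def cam(n):
    c=camera_params(n); return c,R.from_euler('xyz',c['orientation']).as_matrix()
def proj(n,P):
    c,M=cam(n); p=(np.atleast_2d(P)-c['eye'])@M
    return np.c_[c['cx']+c['fx']*p[:,0]/-p[:,2], c['cy']+c['fy']*-p[:,1]/-p[:,2]]
def ray(n,uv):
    c,M=cam(n); d=M@np.array([(uv[0]-c['cx'])/c['fx'],-(uv[1]-c['cy'])/c['fy'],-1]); return c['eye'],d/np.linalg.norm(d)
def onz(n,uv,z):
    o,d=ray(n,uv); return o+d*(z-o[2])/d[2]
def tri(a,b):
    o1,d1=ray('scene',a);o2,d2=ray('top',b)
    A=np.c_[d1,-d2];s=np.linalg.lstsq(A,o2-o1,rcond=None)[0]
    p,q=o1+s[0]*d1,o2+s[1]*d2
    return (p+q)/2,np.linalg.norm(p-q)
E
python3 - <<'E'
import cv2
t=cv2.imread('pics/top0.png');s=cv2.imread('pics/scene0.png')
cv2.imwrite('pics/tA.png',cv2.resize(t[130:255,195:395],None,fx=4,fy=4,interpolation=cv2.INTER_CUBIC))
cv2.imwrite('pics/sA.png',cv2.resize(s[60:260,170:370],None,fx=3,fy=3,interpolation=cv2.INTER_CUBIC))
from h import *
print(onz('top',(222,244),0),onz('top',(369,242),0),onz('scene',(181,304),0),onz('top',(234,267),35))
E
```

```text
[447.14708461 100.90549426   0.        ] [ 454.69575008 -288.76034537    0.        ] [ 462.44289408 -290.39129962    0.        ] [387.83106607  66.86460071  35.        ]
```

View pics/tA.png

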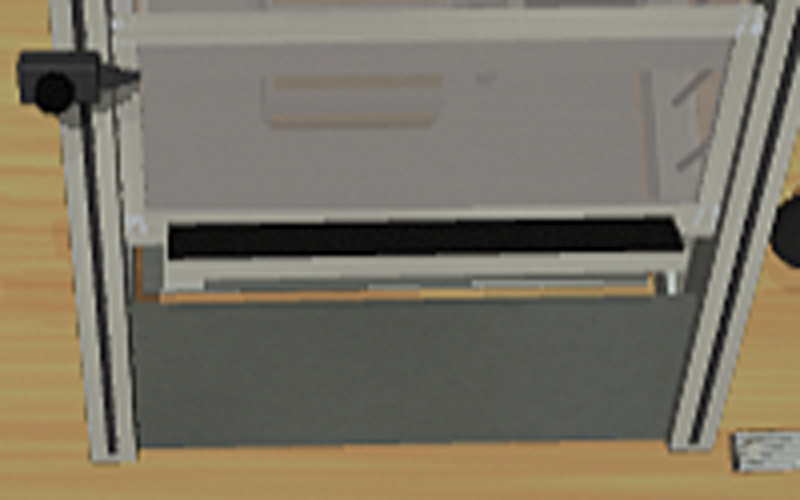

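View pics/sA.png

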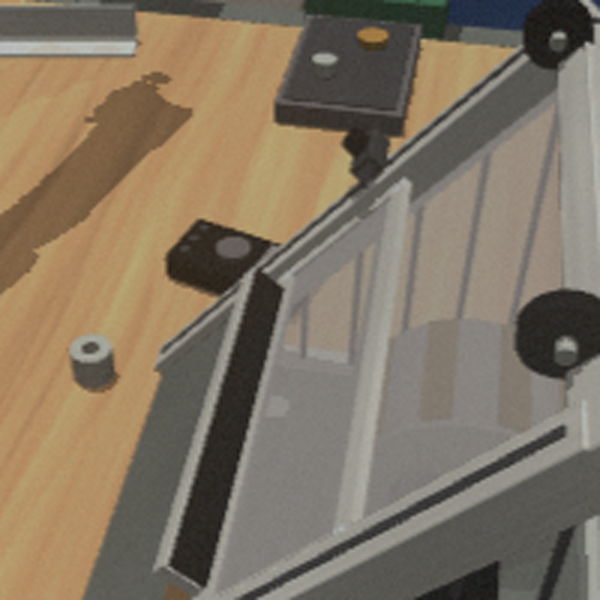

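```bash
cat >fit.py <<'E'
from h import *
from scipy.optimize import least_squares
c5,s5=np.cos(np.radians(50)),np.sin(np.radians(50))
def G(p,P):  # guard (along slope s, out o, y)->world
    s,o,y=np.array(P,float).T
    g=np.c_[s*c5-o*s5,y,s*s5+o*c5]
    return g@R.from_euler('z',p[2]).as_matrix().T+[p[0],p[1],0]
tA=lambda u,v:(195+u/4-.375,130+v/4-.375); sA=lambda u,v:(170+u/3-.33,60+v/3-.33)
E
python3 - <<'E'
from fit import *
T=[(tA(168,260),1,32,150),(tA(168,224),1,0,150),(tA(681,217),1,0,-150),(tA(685,250),1,32,-150)]
S=[(sA(251,274),1,32,150),(sA(286,284),1,0,150),(sA(170,568),1,32,-150),(sA(204,590),1,0,-150)]
FT=[(tA(90,461),0,0,205),(tA(713,449),0,0,-205)]
FS=[((181,304),0,0,-205)]
def res(p):
    r=[]
    for n,L in(('top',T),('scene',S)):
        pr=proj(n,G(p,[(p[3]+8,o+p[4],y) for _,_,o,y in L])); r.append(pr-[l[0] for l in L])
    for n,L in(('top',FT),('scene',FS)):
        pr=proj(n,G(p,[(0,0,y) for *_,y in L])); r.append(pr-[l[0] for l in L])
    return np.concatenate(r)
f=least_squares(lambda p:res(p).ravel(),[450,-95,0,180,0],x_scale=[10,10,.01,10,3],loss='soft_l1')
print(f.x);print(res(f.x).round(1))
p=f.x
print('lip mid',G(p,[(p[3],p[4]+16,0)]))
# pointer
a=tA(140,76)
for s in range(250,420,20): print(s, proj('top',G(p,[(s,p[4]+16,158)])),proj('scene',G(p,[(s,p[4]+16,158)])))
print(a)
E
python3 - <<'E'
import cv2
t=cv2.imread('pics/top0.png');s=cv2.imread('pics/scene0.png')
cv2.imwrite('pics/tB.png',cv2.resize(t[135:170,195:245],None,fx=12,fy=12,interpolation=cv2.INTER_CUBIC))
cv2.imwrite('pics/sB.png',cv2.resize(s[95:145,270:320],None,fx=12,fy=12,interpolation=cv2.INTER_CUBIC))
E
```

```text
[ 4.51274564e+02 -9.26486025e+01  2.63251363e-02  1.82150578e+02
 -6.36580084e+00]
[[-0.8 -0.1]
 [-0.5  0.2]
 [-1.6 -0.2]
 [ 0.7  0.1]
 [ 1.2 -2.1]
 [-0.8  2.1]
 [-1.1 -0.4]
 [ 0.8  0.4]
 [ 0.5 -0.4]
 [-0.6 -0.6]
 [-3.7  2.6]]
lip mid [[560.94046276 -89.76096569 145.72818164]]
250 [[231.41140837 169.17124212]] [[275.93089974 137.61789599]]
270 [[231.02302901 161.72609493]] [[281.58200444 132.98897041]]
290 [[230.62303352 154.05826926]] [[287.40564483 128.21871764]]
310 [[230.21089286 146.15762324]] [[293.40984499 123.30056496]]
330 [[229.78604535 138.01338961]] [[299.60313446 118.2275257 ]]
350 [[229.34789413 129.6141268 ]] [[305.99458856 112.99216608]]
370 [[228.89580436 120.94766525]] [[312.59387284 107.58656887]]
390 [[228.42910019 112.00104863]] [[319.41129183 102.00229344]]
410 [[227.94706132 102.76046917]] [[326.45784271  96.2303318 ]]
(229.625, 148.625)
```

View pics/tB.png

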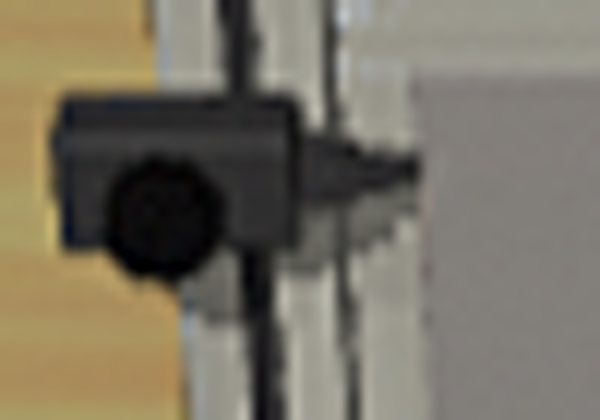

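View pics/sB.png

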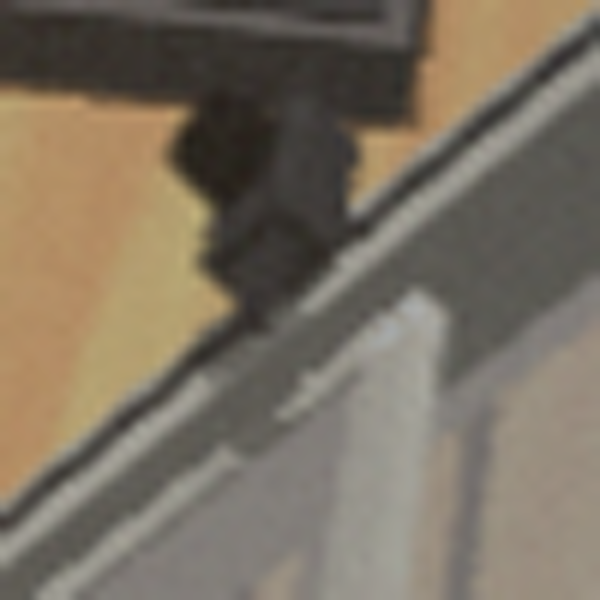

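```bash
python3 - <<'E'
import cv2
s=cv2.imread('pics/scene0.png')
a=cv2.resize(s[140:180,240:280],None,fx=10,fy=10,interpolation=cv2.INTER_CUBIC)
b=cv2.resize(s[235:275,215:255],None,fx=10,fy=10,interpolation=cv2.INTER_CUBIC)
cv2.imwrite('pics/sC.png',cv2.hconcat([a,b]))
from h import *
print(tri((292,122),(229.8,148.9)))
E
```

```text
(array([633.94051046,  71.48500009, 245.18407996]), np.float64(3.065536827224998))
```

View pics/sC.png

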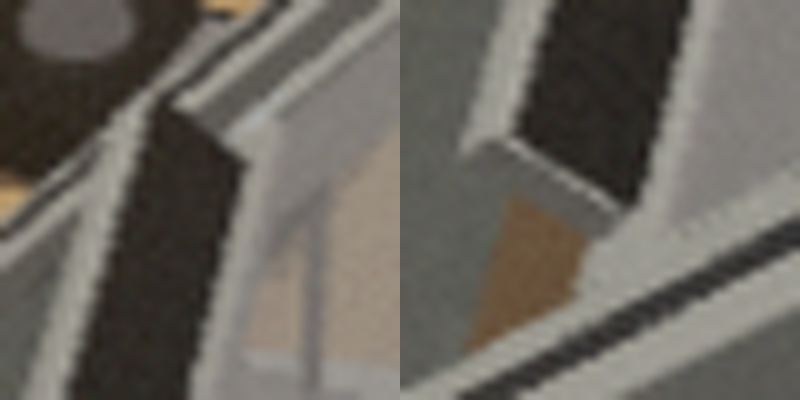

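```bash
python3 - <<'E'
from fit import *
T=[tA(168,260),tA(168,224),tA(681,217),tA(685,250)]
S=[(255.1,149.4),(263.9,155.6),(226.0,248.0),(237.6,255.1)]
S=[S[0],S[1],S[3],S[2]]
Q=[]
for s,t in zip(S,T):
    q,e=tri(s,t);print(q.round(1),round(e,1));Q.append(q)
Q=np.array(Q);print(np.linalg.norm(Q[0]-Q[3]),np.linalg.norm(Q[1]-Q[2]),np.linalg.norm(Q[0]-Q[1]),Q.mean(0))
yv=Q[0]+Q[1]-Q[2]-Q[3];yaw=np.arctan2(-yv[0],yv[1]);print('yaw',yaw)
u=np.array([c5*np.cos(yaw),c5*np.sin(yaw),s5])
P,_=tri((292,122),(229.8,148.9))
lip=Q.mean(0)-8*u
print('lipmid',lip,'rise',(P-lip)@u)
n=np.array([-s5*np.cos(yaw),-s5*np.sin(yaw),c5]);print('out diff',(P-lip)@n)
print(onz('top',(234,267),35))
E
```

```text
[550.7  58.6 161.6] 1.8
[574.   59.1 145.6] 0.4
[ 580.8 -240.7  148.6] 1.1
[ 558.3 -238.2  161.8] 0.7
296.91179306945753 299.9603092813546 28.256832220590194 [565.93666696 -90.29134305 154.40121425]
yaw 0.024221753823071363
lipmid [560.79587449 -90.41588641 148.2728587 ] rise 123.7614369731897
out diff 3.273958857250612
[387.83106607  66.86460071  35.        ]
```

```bash
cat >go.py <<'E'
from h import *
import sys
def plan(pos,tilt=40,yaw=0.024,sgn=1):
    s=ctrl.read_state(); M=R.from_euler('xyz',s['tool_rot']); t=np.radians(tilt)
    x=np.array([np.cos(t)*np.cos(yaw),np.cos(t)*np.sin(yaw),-np.sin(t)]); z=sgn*np.array([-np.sin(yaw),np.cos(yaw),0])
    W=np.c_[x,np.cross(z,x),z]
    print('t',s['clock'],'pos',s['eef_pos'].round(1),'q',s['qpos'].round(2),'F',s['force'].round(1),'w',round(s['width'],1))
    print('tool axes (cols)\n',M.as_matrix().round(2))
    d=np.array(pos)-s['eef_pos']
    print('shift tool',(M.inv().apply(d)).round(1),'rotvec',(M.inv()*R.from_matrix(W)).as_rotvec().round(3))
if __name__=='__main__':
    a=[float(v) for v in sys.argv[1:]]; plan(a[:3],*a[3:])
E
python3 go.py 480 -90 238 90 0.024 1;python3 go.py 480 -90 238 90 0.024 -1
```

```text
t 0.1 pos [233.5 606.1 238.5] q [-1.27  0.63  0.04  1.52 -0.03  1.   -0.02] F [-0.2  0.7 -0. ] w 85.6
tool axes (cols)
 [[-0.   -0.93  0.36]
 [-0.    0.36  0.93]
 [-1.   -0.   -0.  ]]
shift tool [   1.4 -480.3 -560.9] rotvec [-0.392 -0.002 -0.   ]
t 0.1 pos [233.5 606.1 238.5] q [-1.27  0.63  0.04  1.52 -0.03  1.   -0.02] F [-0.2  0.7 -0. ] w 85.6
tool axes (cols)
 [[-0.   -0.93  0.36]
 [-0.    0.36  0.93]
 [-1.   -0.   -0.  ]]
shift tool [   1.4 -480.3 -560.9] rotvec [ 2.75e+00 -0.00e+00  2.00e-03]
```

```bash
python3 -m handwheel '-1 0 -36 -24 -0.02 0 0;-1 0 -36 -24 -0.04 0 0;-1 0 -36 -24 -0.04 0 0;-1 0 -36 -24 -0.04 0 0;-1 0 -36 -24 -0.04 0 0;-1 0 -36 -24 -0.04 0 0;-1 0 -36 -24 -0.04 0 0;-1 0 -36 -24 -0.04 0 0;-1 0 -36 -24 -0.04 0 0;-1 0 -36 -24 -0.04 0 0'; python3 go.py 470 -90 240 90 0.024 1
```

```text
clock: 1.1
eef_pos: [538.7, 297.1, 232.3]
tool_rot: [1.883, 1.56, -2.785]
force: [0.1, 1.5, -0.4]
width: -0.1
t 1.1 pos [538.7 297.1 232.3] q [-0.51  0.59 -0.07  1.62  0.04  0.95  1.03] F [ 0.1  1.5 -0.4] w -0.1
tool axes (cols)
 [[-0.01 -1.   -0.04]
 [-0.   -0.04  1.  ]
 [-1.    0.01 -0.  ]]
shift tool [  -5.4   86.  -383.7] rotvec [ 0.021 -0.004 -0.011]
```

```bash
python3 -m handwheel '-1 -1 25 -35 0 0 0;-1 -1 20 -42 0 0 0;-1 -1 15 -45 0 0 0;-1 -1 10 -45 0 0 0;-1 -1 10 -45 0 0 0;-1 0 5 -45 0 0 0;-1 0 5 -45 0 0 0;-1 0 5 -45 0 0 0;-1 0 0 -30 0 0 0;-1 0 0 0 0 0 0'; python3 go.py 470 -90 240 40 0.024 1
```

```text
clock: 2.1
eef_pos: [458.9, -104.7, 234.8]
tool_rot: [2.085, 1.557, -2.595]
force: [0.5, -0.2, 0.8]
width: 0.0
t 2.1 pos [ 458.9 -104.7  234.8] q [ 0.18  0.39 -0.03  2.    0.03  0.77  1.73] F [ 0.5 -0.2  0.8] w 0.0
tool axes (cols)
 [[-0.01 -1.   -0.03]
 [-0.01 -0.03  1.  ]
 [-1.    0.01 -0.01]]
shift tool [ -5.5 -11.5  14.3] rotvec [ 0.011 -0.003 -0.885]
```

```bash
python3 -m handwheel '-1 0 -10 2 0 0 -0.14;-1 0 -10 2 0 0 -0.14;-1 0 -10 2 0 0 -0.14;-1 0 -10 2 0 0 -0.14;-1 0 -5 2 0 0 -0.14;-1 0 0 2 0 0 -0.14;-1 0 0 0 0 0 0'; python3 go.py 470 -90 150 40 0.024 1
```

```text
clock: 2.8
eef_pos: [486.4, -77.0, 244.6]
tool_rot: [-1.394, 1.121, 0.241]
force: [-0.3, 0.1, -0.1]
width: 0.2
t 2.8 pos [486.4 -77.  244.6] q [ 0.24  0.28 -0.    2.29 -0.89  0.26  2.7 ] F [-0.3  0.1 -0.1] w 0.2
tool axes (cols)
 [[ 0.42 -0.9  -0.08]
 [ 0.1  -0.04  0.99]
 [-0.9  -0.43  0.08]]
shift tool [ 76.9  55.8 -18.8] rotvec [-0.001  0.096 -0.431]
```

```bash
python3 -m handwheel '-1 14 7 -2 0 0 0;-1 14 7 -2 0 0 0;-1 14 7 -2 0 0 0;-1 14 7 -2 0 0 0;-1 14 7 -2 0 0 0;-1 0 0 0 0 0 0'; python3 go.py 502 -90 173 64 0.024 1
```

```text
clock: 3.4
eef_pos: [496.1, -82.0, 193.4]
tool_rot: [-1.332, 1.166, 0.308]
force: [0.2, 0.4, -0.9]
width: -0.2
t 3.4 pos [496.1 -82.  193.4] q [ 0.25  0.4  -0.01  2.28 -1.1   0.23  2.94] F [ 0.2  0.4 -0.9] w -0.2
tool axes (cols)
 [[ 0.38 -0.92 -0.09]
 [ 0.12 -0.04  0.99]
 [-0.92 -0.38  0.09]]
shift tool [ 20.    2.8 -10.4] rotvec [ 0.019  0.111 -0.062]
```

```bash
python3 -m handwheel '-1 -20 0 0 0 0.10 0.08;-1 -20 0 0 0 0.08 0.10;-1 -10 0 0 0 0.06 0.12;-1 0 0 0 0 0.08 0.08;-1 0 0 0 0 0 0'; python3 go.py 502 -90 173 64 0.024 1
```

```text
clock: 3.9
eef_pos: [489.1, -79.1, 214.4]
tool_rot: [-2.27, 1.414, -0.652]
force: [0.5, 1.3, -0.6]
width: -0.1
t 3.9 pos [489.1 -79.1 214.4] q [-0.46  0.48  0.72  2.1  -0.44  0.57  2.16] F [ 0.5  1.3 -0.6] w -0.1
tool axes (cols)
 [[ 0.12 -0.99 -0.04]
 [-0.09 -0.05  0.99]
 [-0.99 -0.12 -0.1 ]]
shift tool [43.5 -7.2 -7.2] rotvec [ 0.045 -0.092 -0.332]
```

```bash
python3 -m handwheel '-1 0 0 0 0 0.13 0;-1 0 0 0 0 0.13 -0.03;-1 0 0 0 0 0.13 -0.06;-1 0 0 0 0 0 0'; python3 go.py 502 -90 173 64 0.024 1
```

```text
clock: 4.3
eef_pos: [488.3, -85.4, 213.8]
tool_rot: [-2.727, 1.029, -1.131]
force: [-0.3, 0.3, 0.0]
width: -0.2
t 4.3 pos [488.3 -85.4 213.8] q [-0.92  0.68  1.06  2.22 -0.27  0.32  1.81] F [-0.3  0.3  0. ] w -0.2
tool axes (cols)
 [[ 0.22 -0.98  0.03]
 [-0.47 -0.08  0.88]
 [-0.86 -0.21 -0.47]]
shift tool [40.1 -4.6 15.6] rotvec [ 0.113 -0.483 -0.226]
```

```bash
python3 -m handwheel '-1 0 0 0 0 0.13 0;-1 0 0 0 0 0.13 0;-1 0 0 0 0 0.10 -0.05;-1 0 0 0 0 0 0'; python3 go.py 502 -90 173 64 0.024 1
```

```text
clock: 4.7
eef_pos: [485.8, -91.1, 210.7]
tool_rot: [-2.832, 0.679, -1.27]
force: [-1.2, -0.1, -0.5]
width: -0.1
t 4.7 pos [485.8 -91.1 210.7] q [-1.14  1.06  1.25  2.24 -0.29  0.29  1.61] F [-1.2 -0.1 -0.5] w -0.1
tool axes (cols)
 [[ 0.23 -0.97  0.11]
 [-0.74 -0.1   0.66]
 [-0.63 -0.24 -0.74]]
shift tool [26.6 -6.8 30.5] rotvec [ 0.161 -0.838 -0.168]
```

```bash
cat >fk.py <<'E'
from h import *
import itertools
from scipy.optimize import least_squares
D=[([-1.26879568,0.62936031,0.03842551,1.51836213,-0.02699936,0.99630713,-0.01998079],[233.46,605.97,238.38],[-3.13279,1.56888,-1.92976]),
([-0.51,0.59,-0.07,1.62,0.04,0.95,1.03],[538.7,297.1,232.3],[1.883,1.56,-2.785]),
([.18,.39,-.03,2.,.03,.77,1.73],[458.9,-104.7,234.8],[2.085,1.557,-2.595]),
([.24,.28,0,2.29,-.89,.26,2.7],[486.4,-77,244.6],[-1.394,1.121,.241]),
([.25,.4,-.01,2.28,-1.1,.23,2.94],[496.1,-82,193.4],[-1.332,1.166,.308]),
([-.46,.48,.72,2.1,-.44,.57,2.16],[489.1,-79.1,214.4],[-2.27,1.414,-.652]),
([-.92,.68,1.06,2.22,-.27,.32,1.81],[488.3,-85.4,213.8],[-2.727,1.029,-1.131])]
s=ctrl.read_state();D.append((s['qpos'],s['eef_pos'],s['tool_rot']))
AX='zyzyzyz'
def fk(q,sg,t):
    # t: base z, then 3-vectors after joints 2,4,6(in own frames)
    M=R.identity();p=np.array([0,0,t[0]])
    off={1:np.array([t[1],0,t[2]]),3:np.array([t[3],0,t[4]]),6:np.array([0,0,t[5]]),5:np.array([t[6],0,0])}
    for i in range(7):
        M=M*R.from_euler(AX[i],sg[i]*q[i])
        if i in off:p=p+M.apply(off[i])
    return p,M
if __name__=='__main__':
    best=[]
    for sg in itertools.product([1,-1],repeat=7):
        rel=R.concatenate([fk(q,sg,[0]*7)[1].inv()*R.from_euler('xyz',r) for q,_,r in D])
        m=rel.mean(); best.append((np.abs((m.inv()*rel).magnitude()).max(),sg,m.as_matrix().round(2).tolist()))
    best.sort(key=lambda b:b[0])
    for b in best[:4]:print(b)
    for _,sg,m in best[:2]:
        f=least_squares(lambda t:np.concatenate([fk(q,sg,t)[0]-p for q,p,_ in D]),[300,0,400,0,350,200,0])
        print(sg,f.x.round(1),f.fun.reshape(-1,3).round(0).tolist())
E
python3 fk.py
```

```text
(np.float64(0.00866826315054811), (-1, 1, -1, 1, -1, 1, -1), [[-0.0, -0.0, -1.0], [-0.0, 1.0, -0.0], [1.0, 0.0, -0.0]])
(np.float64(0.764607740864327), (1, -1, 1, -1, 1, -1, 1), [[-0.01, 0.05, 1.0], [0.34, -0.94, 0.05], [0.94, 0.34, -0.01]])
(np.float64(0.9326275982723691), (-1, 1, -1, -1, 1, 1, 1), [[0.15, 0.07, 0.99], [0.79, 0.59, -0.16], [-0.6, 0.8, 0.04]])
(np.float64(1.1376056993779595), (1, -1, 1, 1, 1, 1, 1), [[0.27, -0.06, 0.96], [-0.67, -0.73, 0.15], [0.69, -0.68, -0.23]])
(-1, 1, -1, 1, -1, 1, -1) [345.5  -7.3 527.4  -2.4 372.1 336.1 -30.9] [[-26.0, 8.0, 1.0], [-20.0, 28.0, -1.0], [9.0, 28.0, -5.0], [2.0, 3.0, -1.0], [-4.0, 5.0, 0.0], [0.0, 2.0, -2.0], [3.0, 5.0, 3.0], [0.0, 0.0, 4.0]]
(1, -1, 1, -1, 1, -1, 1) [ 174.4   97.4  323.9 -713.2  462.1 -508.4  -41.4] [[-271.0, -545.0, -86.0], [-537.0, -271.0, -73.0], [-258.0, 148.0, -39.0], [91.0, 146.0, -53.0], [93.0, 158.0, 52.0], [-132.0, -6.0, 21.0], [-33.0, 20.0, 56.0], [-43.0, 31.0, 122.0]]
```

```bash
cat >fk2.py <<'E'
from fk import *
SG=(-1,1,-1,1,-1,1,-1)
TM=np.array([[0,0,-1],[0,1,0],[1,0,0.]])
def fkp(q,t):
    M=R.identity();p=np.array([0,0,t[0]])
    off={0:[0,t[7],0],1:[0,t[1],t[2]],2:[0,t[8],0],3:[0,t[3],t[4]],4:[0,t[9],0],5:[0,t[6],0],6:[0,0,t[5]]}
    for i in range(7):
        M=M*R.from_euler(AX[i],SG[i]*q[i]); p=p+M.apply(off[i])
    return p,M*R.from_matrix(TM)
def fit():
    W=[3 if i in(0,7) else 1 for i in range(len(D))]
    reg=lambda t:np.r_[t[[1,3,6,7,8,9]]*.02,(t[[2,4]]-400)*.005]
    return least_squares(lambda t:np.r_[np.concatenate([w*(fkp(q,t)[0]-p) for w,(q,p,_) in zip(W,D)]),reg(t)],[300,0,400,0,350,200,0,0,0,0])
if __name__=='__main__':
    f=fit();print(f.x.round(1));print([ (fkp(q,f.x)[0]-p).round(0).tolist() for q,p,_ in D])
E
python3 fk2.py
```

```text
[335.6  -5.9 558.7  -7.4 382.8 340.   -1.   -5.9  -7.4  -0.9]
[[1.0, 0.0, 0.0], [-4.0, 2.0, -1.0], [-2.0, -0.0, -2.0], [1.0, -1.0, -1.0], [2.0, 3.0, 1.0], [-1.0, -4.0, -1.0], [2.0, 0.0, 0.0], [-0.0, 0.0, -0.0]]
```

```bash
cat >ik.py <<'E'
from fk2 import *
T=fit().x
lo=np.array([-3.06,-.37,-1.25,.18,-1.1,.23,-2.94]);hi=np.array([3.06,2.12,1.32,2.47,4.24,1.98,2.94])
def ik(pos,tilt,yaw=0.024,sgn=1,q0=None,m=.05,k=.002,roll=0):
    t=np.radians(tilt)
    x=np.array([np.cos(t)*np.cos(yaw),np.cos(t)*np.sin(yaw),-np.sin(t)]); z=sgn*np.array([-np.sin(yaw),np.cos(yaw),0])
    W=R.from_matrix(np.c_[x,np.cross(z,x),z])*R.from_euler('x',roll)
    q0=np.clip(q0,lo+m+.01,hi-m-.01)
    f=least_squares(lambda q:np.r_[(fkp(q,T)[0]-pos)/300,(fkp(q,T)[1].inv()*W).as_rotvec(),k*(q-q0)],q0,bounds=(lo+m,hi-m))
    e=f.fun[:6];return f.x,np.linalg.norm(e[:3])*300,np.linalg.norm(e[3:6])
if __name__=='__main__':
    rng=np.random.default_rng(0)
    for tilt in(40,50,60,65):
        a=np.radians(tilt)
        A=np.array([540-9,-90,134-11.]);B=np.array([540+80,-90,134+95.])
        for sgn in(1,-1):
          for roll in (0,np.pi/2):
            sols={}
            for _ in range(12):
                q0=rng.uniform(lo,hi);q0[2]*=.5;q0[0]=.16
                r=ik(A,tilt,sgn=sgn,q0=q0,roll=roll)
                if r[1]<3 and r[2]<.02:
                    r2=ik(B,tilt,sgn=sgn,q0=r[0],roll=roll); sols[tuple(r[0].round(1))]=(r2[0].round(1),round(r2[1],1))
            print(tilt,sgn,roll,len(sols))
            for k,v in list(sols.items())[:3]:print('  ',k,v)
E
python3 ik.py
```

```text
40 1 0 0
40 1 1.5707963267948966 0
40 -1 0 0
40 -1 1.5707963267948966 0
50 1 0 0
50 1 1.5707963267948966 0
50 -1 0 0
50 -1 1.5707963267948966 0
60 1 0 8
   (np.float64(0.7), np.float64(0.7), np.float64(-0.8), np.float64(2.4), np.float64(2.3), np.float64(0.5), np.float64(-0.5)) (array([ 0.9,  0.7, -1.1,  2.1,  1.4,  0.6,  0.4]), np.float64(0.0))
   (np.float64(0.4), np.float64(0.6), np.float64(-0.3), np.float64(2.4), np.float64(2.9), np.float64(0.4), np.float64(-1.1)) (array([ 0.8,  0.6, -1. ,  2.1,  1.4,  0.5,  0.4]), np.float64(0.0))
   (np.float64(0.9), np.float64(0.8), np.float64(-1.1), np.float64(2.4), np.float64(2.1), np.float64(0.7), np.float64(-0.2)) (array([ 0.9,  0.7, -1.2,  2.1,  1.5,  0.7,  0.4]), np.float64(0.0))
60 1 1.5707963267948966 6
   (np.float64(0.9), np.float64(0.9), np.float64(-1.2), np.float64(2.4), np.float64(2.0), np.float64(0.8), np.float64(-1.7)) (array([ 0.9,  0.7, -1.2,  2.1,  1.5,  0.7, -1.2]), np.float64(0.0))
   (np.float64(0.1), np.float64(0.6), np.float64(0.1), np.float64(2.4), np.float64(3.6), np.float64(0.4), np.float64(2.9)) (array([-0.1,  0.5,  0
[... 2942 characters left out ...]
0.3), np.float64(2.7)) (array([ 0.5,  0.5, -0.6,  2.2,  2. ,  0.3,  2.9]), np.float64(23.4))
65 -1 1.5707963267948966 7
   (np.float64(0.5), np.float64(0.6), np.float64(-0.5), np.float64(2.3), np.float64(2.2), np.float64(0.3), np.float64(1.1)) (array([ 0.9,  0.7, -1.1,  2. ,  1.2,  0.7,  2.2]), np.float64(0.0))
   (np.float64(0.6), np.float64(0.7), np.float64(-0.7), np.float64(2.3), np.float64(2.1), np.float64(0.4), np.float64(1.3)) (array([ 0.9,  0.7, -1.1,  2. ,  1.2,  0.7,  2.2]), np.float64(0.0))
   (np.float64(-0.1), np.float64(0.6), np.float64(0.5), np.float64(2.3), np.float64(4.2), np.float64(0.4), np.float64(-0.9)) (array([-0.1,  0.5,  0.4,  2.2,  4.2,  0.3, -0.9]), np.float64(23.7))
```

```bash
cat >srch.py <<'E'
from ik import *
qn=ctrl.read_state()['qpos']
def ikd(pos,d,q0,m=.08,k=.003):
    q0=np.clip(q0,lo+m+.01,hi-m-.01)
    def fn(q):
        p,M=fkp(q,T);return np.r_[(p-pos)/300,np.cross(M.as_matrix()[:,0],d),k*(q-q0)]
    f=least_squares(fn,q0,bounds=(lo+m,hi-m));p,M=fkp(f.x,T)
    return f.x,np.linalg.norm(p-pos)+300*np.linalg.norm(M.as_matrix()[:,0]-d)
L=np.array([561,-90,148.]);u=np.array([.643,.0,.766]);n=np.array([-.766,0,.643])
for yaw in range(-70,71,10):
  for tilt in range(30,76,5):
    a,t=np.radians(yaw),np.radians(tilt);d=np.array([np.cos(t)*np.cos(a),np.cos(t)*np.sin(a),-np.sin(t)])
    bu=-d@u;bn=-d@n
    if bn<.72 or abs(bu)>.45: continue
    A=L-35*u+5*n;B=A+150*u
    ra=ikd(A,d,qn);rb=ikd(B,d,ra[0])
    if ra[1]<6 and rb[1]<6: print(yaw,tilt,'bu %.2f bn %.2f'%(bu,bn),ra[0].round(2),rb[0].round(2))
E
python3 srch.py
```

```text
50 50 bu 0.32 bn 0.81 [ 0.92  0.8  -0.61  2.13 -1.02  0.31  1.61] [ 0.76  0.64 -0.51  1.85 -0.69  0.58  1.61]
50 55 bu 0.39 bn 0.81 [ 0.78  0.73 -0.46  2.12 -1.02  0.34  1.61] [ 0.63  0.6  -0.36  1.83 -0.66  0.63  1.61]
60 45 bu 0.31 bn 0.73 [ 0.82  0.82 -0.39  2.04 -1.02  0.61  1.61] [ 0.72  0.69 -0.38  1.77 -0.79  0.81  1.61]
60 50 bu 0.38 bn 0.74 [ 0.71  0.76 -0.28  2.04 -1.02  0.61  1.61] [ 0.61  0.65 -0.26  1.76 -0.77  0.82  1.61]
60 55 bu 0.44 bn 0.75 [ 0.58  0.71 -0.15  2.04 -1.02  0.61  1.61] [ 0.48  0.62 -0.12  1.74 -0.75  0.85  1.61]
```

```bash
cat >srch2.py <<'E'
from srch import ikd,L,u,n
from ik import *
rng=np.random.default_rng(1);qn=ctrl.read_state()['qpos']
out=[]
for yaw in range(-60,61,15):
  for tilt in (40,48,55,62):
    a,t=np.radians(yaw),np.radians(tilt);d=np.array([np.cos(t)*np.cos(a),np.cos(t)*np.sin(a),-np.sin(t)])
    bu=-d@u;bn=-d@n
    if bn<.76 or abs(bu)>.43: continue
    A=L-35*u+5*n;B=A+150*u
    for _ in range(6):
        q0=rng.uniform(lo,hi);q0[0]=rng.uniform(-1,1)
        if _<3:q0[4]=rng.uniform(-1,.5)
        ra=ikd(A,d,q0)
        if ra[1]>6: continue
        rb=ikd(B,d,ra[0])
        if rb[1]>6: continue
        out.append((yaw,tilt,round(bu,2),round(bn,2),ra[0].round(2),rb[0].round(2)))
for o in sorted(out,key=lambda o:o[0]):print(*o)
E
python3 srch2.py | grep -v '^[56]0 .*bu'
```

```text
-45 48 0.27 0.84 [-0.07  0.72 -0.27  2.39  1.97  0.87 -1.67] [ 0.03  0.54 -0.33  2.08  1.5   0.77 -1.67]
-45 48 0.27 0.84 [ 0.09  0.76 -0.51  2.39  1.91  1.02 -2.8 ] [ 0.2   0.58 -0.58  2.07  1.54  0.91 -2.8 ]
-45 48 0.27 0.84 [-0.1   0.72 -0.23  2.39  1.98  0.85  1.95] [-0.    0.53 -0.29  2.08  1.5   0.75  1.95]
-45 48 0.27 0.84 [-0.09  0.72 -0.25  2.39  1.97  0.85 -0.61] [ 0.01  0.54 -0.31  2.08  1.5   0.76 -0.61]
-45 48 0.27 0.84 [ 0.33  0.89 -0.9   2.38  1.84  1.32  0.9 ] [ 0.45  0.73 -1.03  2.07  1.61  1.23  0.9 ]
-45 55 0.37 0.84 [-0.09  0.65 -0.14  2.33  1.9   0.61  1.52] [ 0.03  0.51 -0.26  2.01  1.24  0.65  1.52]
-45 55 0.37 0.84 [-0.05  0.65 -0.19  2.33  1.89  0.64 -2.16] [ 0.06  0.51 -0.3   2.01  1.26  0.67 -2.16]
-30 55 0.31 0.91 [ 0.63  0.95 -1.17  2.39  1.9   1.25  2.26] [ 0.67  0.73 -1.17  2.08  1.59  1.04  2.26]
-30 55 0.31 0.91 [ 0.63  0.95 -1.17  2.39  1.9   1.25 -2.16] [ 0.67  0.73 -1.17  2.08  1.59  1.04 -2.16]
-30 55 0.31 0.91 [ 0.63  0.95 -1.17  2.39  1.9   1.25 -2.27] [ 0.67  0.73 -1.17  2.08  1.59  1.04 -2.27]
-30 55 0.31 0.91 [ 0.63  0.95 -1.17  2.39  1.9   1
[... 1231 characters left out ...]
6 -1.17  2.38  2.19  0.64 -0.99] [ 0.99  0.74 -1.17  2.07  1.43  0.43 -0.99]
15 55 0.27 0.95 [ 1.04  0.96 -1.17  2.38  2.19  0.64 -2.85] [ 0.99  0.74 -1.17  2.07  1.43  0.43 -2.85]
15 55 0.27 0.95 [ 1.02  0.93 -1.13  2.38  2.23  0.61 -0.11] [ 0.99  0.74 -1.17  2.07  1.43  0.43 -0.11]
15 62 0.38 0.92 [ 0.96  0.86 -1.08  2.3   1.89  0.53 -0.77] [ 0.94  0.73 -1.17  1.97  1.12  0.57 -0.77]
15 62 0.38 0.92 [ 0.81  0.72 -0.8   2.3   2.15  0.31 -1.07] [ 0.94  0.73 -1.17  1.97  1.12  0.57 -1.07]
30 62 0.41 0.88 [ 1.06  0.93 -1.17  2.22  1.59  0.48 -2.03] [ 0.98  0.77 -1.17  1.9   0.84  0.57 -2.03]
30 62 0.41 0.88 [ 0.98  0.83 -0.99  2.23  1.6   0.31 -0.09] [ 0.98  0.77 -1.17  1.9   0.84  0.57 -0.09]
```

```bash
cat >sim2.py <<'E'
from sim import *
def follow(q,qs,N=12):
    for qt in qs:
        qt=np.array(qt); q0=q.copy()
        for i in range(1,N+1):
            p,M=fkp(q0+(qt-q0)*i/N,T); q=step(q,p,M)
        print('aim',qt.round(2),'got',q.round(2),'pos',fkp(q,T)[0].round(0),'d',fkp(q,T)[1].as_matrix()[:,0].round(2))
    return q
if __name__=='__main__':
    q=ctrl.read_state()['qpos']
    q=follow(q,[[-.1,.45,.1,1.9,.3,.9,1.4],[.1,.45,-.2,1.9,1,.9,.8],[0,.6,-.25,2.1,1.7,.8,.2],[-.07,.72,-.25,2.39,1.97,.87,0.]])
    print()
    q=ctrl.read_state()['qpos']
    q=follow(q,[[-.1,.45,.1,1.6,.3,1.3,1.4],[.1,.45,-.2,1.6,1,1.3,.8],[0,.6,-.25,1.9,1.7,1.1,.2],[-.07,.72,-.25,2.39,1.97,.87,0.]])
E
python3 sim2.py
```

```text
aim [-0.1   0.45  0.1   1.9   0.3   0.9   1.4 ] got [-0.62  0.61  0.92  1.91 -0.24  0.87  1.98] pos [ 490. -106.  246.] d [-0.08 -0.27 -0.96]
aim [ 0.1   0.45 -0.2   1.9   1.    0.9   0.8 ] got [-0.72  0.71  1.14  1.92 -0.14  0.51  1.85] pos [ 582. -204.  304.] d [ 0.2  -0.58 -0.79]
aim [ 0.    0.6  -0.25  2.1   1.7   0.8   0.2 ] got [-0.86  0.94  1.19  2.02 -1.1   0.23  2.77] pos [ 654. -119.  232.] d [ 0.44 -0.55 -0.71]
aim [-0.07  0.72 -0.25  2.39  1.97  0.87  0.  ] got [-0.93  1.01  1.1   2.18 -1.1   0.23  2.94] pos [550. -82. 143.] d [ 0.29 -0.55 -0.78]

aim [-0.1   0.45  0.1   1.6   0.3   1.3   1.4 ] got [-0.63  0.64  1.05  1.61 -0.18  1.25  1.92] pos [ 522. -120.  349.] d [-0.18 -0.33 -0.93]
aim [ 0.1   0.45 -0.2   1.6   1.    1.3   0.8 ] got [-0.71  0.78  1.32  1.62  0.02  0.84  1.6 ] pos [ 603. -266.  443.] d [ 0.06 -0.75 -0.65]
aim [ 0.    0.6  -0.25  1.9   1.7   1.1   0.2 ] got [-0.79  0.87  1.09  1.92  1.32  0.23  0.24] pos [ 721. -188.  356.] d [ 0.53 -0.74 -0.41]
aim [-0.07  0.72 -0.25  2.39  1.97  0.87  0.  ] got [-0.46  0.74  0.33  2.4   2.26  0.55 -0.34] pos [ 534. -100.  126.] d [ 0.47 -0.49 -0.74]
```

```bash
cat >rows.py <<'E'
from sim2 import *
def rows(p0,M0,p,M,N=None):
    w=(M0.inv()*M).as_rotvec(); d=M0.inv().apply(p-p0)
    if N is None: N=int(np.ceil(max(np.linalg.norm(w)/.13,np.linalg.norm(d)/42)))
    S=sum(R.from_rotvec(w*i/N).as_matrix() for i in range(N))
    return N,np.linalg.solve(S,d),w/N
def seq(qs,q=None,pr=True):
    s=ctrl.read_state()
    if q is None:q=s['qpos']
    for i,qt in enumerate(qs):
        if isinstance(qt,tuple): p,M=np.array(qt[0],float),qt[1]
        else: p,M=fkp(np.array(qt,float),T)
        p0,M0=fkp(q,T)
        N,sh,w=rows(p0,M0,p,M)
        mz=9e9
        for k in range(N):
            a,b=fkp(q,T); q=step(q,a+b.apply(sh),b*R.from_rotvec(w))
        print(N,'rows',sh.round(1),w.round(3),'-> q',q.round(2),'pos',fkp(q,T)[0].round(0),'want',p.round(0),'d',fkp(q,T)[1].as_matrix()[:,0].round(2))
    return q
if __name__=='__main__':
    s=ctrl.read_state();print('fk err',fkp(s['qpos'],T)[0]-s['eef_pos'])
    o=-0.9
    seq([[-.1+o/2,.45,.1,1.6,.3,1.3,1.4],[-.1+o,.45,.1,1.6,.3,1.3,1.4],[.1+o,.45,-.2,1.6,1,1.3,.8],[o,.6,-.25,1.9,1.7,1.1,.2],[-.07+o,.6,-.25,2.3,1.97,.87,0.],[-.3,.6,-.25,2.39,1.97,.87,0.],[-.07,.72,-.25,2.39,1.97,.87,0.],[.02,.54,-.32,2.08,1.5,.76,0.]])
E
python3 rows.py
```

```text
fk err [-0.27057922  0.17891057 -0.09922765]
7 rows [-32.9 -11.5  10.9] [-0.065 -0.074  0.026] -> q [-1.1   0.66  1.09  1.62 -0.21  1.25  1.95] pos [522. 119. 349.] want [522. 119. 349.] d [-0.02 -0.37 -0.93]
6 rows [-14.3  -4.2  37.3] [-0.07   0.012 -0.025] -> q [-1.52  0.63  1.02  1.61 -0.16  1.25  1.9 ] pos [418. 334. 349.] want [418. 334. 349.] d [ 0.14 -0.35 -0.93]
6 rows [ -1.6 -17.5 -27.5] [ 0.054  0.079 -0.055] -> q [-1.61  0.78  1.32  1.62  0.02  0.84  1.6 ] pos [583. 307. 443.] want [583. 307. 443.] d [ 0.63 -0.42 -0.65]
5 rows [  3.8 -16.   28.9] [-0.026  0.01  -0.107] -> q [-1.69  0.87  1.1   1.91  1.23  0.23  0.33] pos [595. 449. 357.] want [595. 448. 356.] d [ 0.91 -0.06 -0.42]
6 rows [-9.5 18.2 29.2] [-0.052 -0.058 -0.018] -> q [-1.49  0.65  0.5   2.31  2.27  0.49 -0.39] pos [444. 421. 211.] want [445. 420. 210.] d [ 0.75  0.17 -0.64]
10 rows [ 13.1  33.3 -21.1] [0.038 0.013 0.052] -> q [-0.86  0.67  0.58  2.41  2.42  0.47 -0.51] pos [563.  31. 190.] want [563.  31. 190.] d [ 0.65 -0.34 -0.68]
4 rows [20.3 30.9 -4.9] [ 0.025 -0.007  0.059] -> q [-0.59  0.79  0.53  2.4   2.48  0.45 -0.58] pos [ 534. -100.  126.] want [ 534. -100.  126.] d [ 0.47 -0.49 -0.74]
6 rows [ -7.  -20.2 -12.5] [ 0.113 -0.004 -0.001] -> q [-0.58  0.59  0.56  2.11  1.34  0.28  0.07] pos [629. -90. 235.] want [630. -90. 236.] d [ 0.47 -0.47 -0.75]
```

```bash
python3 -m handwheel '-1 -33 -11.5 11 -0.065 -0.074 0.026;-1 -33 -11.5 11 -0.065 -0.074 0.026;-1 -33 -11.5 11 -0.065 -0.074 0.026;-1 -33 -11.5 11 -0.065 -0.074 0.026;-1 -33 -11.5 11 -0.065 -0.074 0.026;-1 -33 -11.5 11 -0.065 -0.074 0.026;-1 -33 -11.5 11 -0.065 -0.074 0.026;-1 0 0 0 0 0 0' && python3 - <<'E'
from rows import *
s=ctrl.read_state();print(s['clock'],s['qpos'].round(2),s['eef_pos'],'fk err',fkp(s['qpos'],T)[0]-s['eef_pos'])
o=-0.9
seq([[-.1+o,.45,.1,1.6,.3,1.3,1.4],[.1+o,.45,-.2,1.6,1,1.3,.8],[o,.6,-.25,1.9,1.7,1.1,.2]])
E
```

```text
clock: 5.5
eef_pos: [523.8, 106.5, 365.9]
tool_rot: [2.574, 1.252, -1.748]
force: [0.1, -0.6, -0.4]
width: 0.1
5.5 [-1.02  0.61  1.05  1.57 -0.22  1.31  1.98] [523.84948557 106.49237581 365.85071914] fk err [-0.01496955  0.34002991  0.22814748]
6 rows [-10.6  -5.4  40.6] [-0.07   0.025 -0.023] -> q [-1.51  0.62  0.99  1.61 -0.14  1.24  1.87] pos [418. 334. 349.] want [418. 334. 349.] d [ 0.14 -0.35 -0.93]
6 rows [ -1.6 -17.5 -27.4] [ 0.054  0.079 -0.055] -> q [-1.61  0.77  1.31  1.62  0.03  0.84  1.59] pos [582. 307. 443.] want [582. 307. 443.] d [ 0.63 -0.42 -0.65]
5 rows [  3.8 -16.   29. ] [-0.026  0.01  -0.107] -> q [-1.69  0.87  1.1   1.91  1.23  0.23  0.32] pos [594. 449. 356.] want [595. 448. 355.] d [ 0.91 -0.05 -0.42]
```

```bash
python3 -m handwheel '-1 -11 -5 41 -0.07 0.025 -0.023;-1 -11 -5 41 -0.07 0.025 -0.023;-1 -11 -5 41 -0.07 0.025 -0.023;-1 -11 -5 41 -0.07 0.025 -0.023;-1 -11 -5 41 -0.07 0.025 -0.023;-1 -11 -5 41 -0.07 0.025 -0.023;-1 0 0 0 0 0 0' && python3 -m handwheel '-1 -1.6 -17.5 -27.5 0.054 0.079 -0.055;-1 -1.6 -17.5 -27.5 0.054 0.079 -0.055;-1 -1.6 -17.5 -27.5 0.054 0.079 -0.055;-1 -1.6 -17.5 -27.5 0.054 0.079 -0.055;-1 -1.6 -17.5 -27.5 0.054 0.079 -0.055;-1 -1.6 -17.5 -27.5 0.054 0.079 -0.055;-1 0 0 0 0 0 0' && python3 - <<'E'
from rows import *
s=ctrl.read_state();print(s['clock'],s['qpos'].round(2),s['eef_pos'],'fk err',fkp(s['qpos'],T)[0]-s['eef_pos'])
o=-0.9
seq([[o,.6,-.25,1.9,1.7,1.1,.2],[-.07+o,.6,-.25,2.3,1.97,.87,0.]])
E
```

```text
clock: 6.2
eef_pos: [417.7, 322.1, 362.8]
tool_rot: [2.722, 1.225, -1.16]
force: [-0.1, 0.4, -0.1]
width: 0.5
clock: 6.9
eef_pos: [591.6, 260.3, 461.6]
tool_rot: [-2.688, 0.746, -0.578]
force: [-0.3, -0.3, 0.5]
width: -0.1
6.9 [-1.57  0.67  1.29  1.66  0.09  0.82  1.55] [591.61128947 260.33042549 461.55014205] fk err [-0.27173602  0.31852935  0.2106824 ]
6 rows [  2.2 -15.9  32.1] [-0.034  0.011 -0.09 ] -> q [-1.69  0.87  1.1   1.91  1.26  0.23  0.3 ] pos [595. 448. 356.] want [595. 447. 356.] d [ 0.91 -0.05 -0.42]
6 rows [-9.5 18.1 29.1] [-0.052 -0.058 -0.017] -> q [-1.49  0.65  0.5   2.31  2.27  0.49 -0.39] pos [444. 420. 211.] want [445. 420. 210.] d [ 0.75  0.17 -0.64]
```

```bash
python3 -m handwheel '-1 2.2 -16 32 -0.034 0.011 -0.09;-1 2.2 -16 32 -0.034 0.011 -0.09;-1 2.2 -16 32 -0.034 0.011 -0.09;-1 2.2 -16 32 -0.034 0.011 -0.09;-1 2.2 -16 32 -0.034 0.011 -0.09;-1 2.2 -16 32 -0.034 0.011 -0.09;-1 0 0 0 0 0 0' && python3 - <<'E'
from rows import *
s=ctrl.read_state();print(s['clock'],s['qpos'].round(2),s['eef_pos'],'fk err',fkp(s['qpos'],T)[0]-s['eef_pos'])
o=-0.9
seq([[-.07+o,.6,-.25,2.3,1.97,.87,0.]])
E
```

```text
clock: 7.6
eef_pos: [606.6, 380.6, 381.3]
tool_rot: [-2.602, 0.498, -0.194]
force: [0.3, 0.6, 0.4]
width: -0.2
7.6 [-1.67  0.84  1.2   1.89  0.56  0.26  1.01] [606.60485758 380.64763892 381.28249979] fk err [-0.30416252  0.1762712   0.05217782]
6 rows [-7.5 12.  37.6] [-0.066 -0.056 -0.039] -> q [-1.46  0.64  0.46  2.3   2.21  0.51 -0.33] pos [444. 420. 211.] want [445. 419. 210.] d [ 0.74  0.17 -0.65]
```

```bash
python3 -m handwheel '-1 -5.6 9 28 -0.05 -0.042 -0.029;-1 -5.6 9 28 -0.05 -0.042 -0.029;-1 -5.6 9 28 -0.05 -0.042 -0.029;-1 -5.6 9 28 -0.05 -0.042 -0.029;-1 -5.6 9 28 -0.05 -0.042 -0.029;-1 -5.6 9 28 -0.05 -0.042 -0.029;-1 -5.6 9 28 -0.05 -0.042 -0.029;-1 -5.6 9 28 -0.05 -0.042 -0.029;-1 0 0 0 0 0 0' && python3 - <<'E'
from rows import *
s=ctrl.read_state();print(s['clock'],s['qpos'].round(2),s['eef_pos'],'d',R.from_euler('xyz',s['tool_rot']).as_matrix().round(2).tolist())
o=-0.9
L=np.array([561,-90,148.]);u=np.array([.643,.0,.766]);n=np.array([-.766,0,.643])
A=L-35*u+5*n
for q5 in (1.97,2.2):
    seq([[-.07+o,.6,-.25,2.3,1.97,.87,0.],[-.5,.5,-.25,2.39,1.97,.87,0.]])
E
```

```text
clock: 8.5
eef_pos: [480.0, 396.7, 243.8]
tool_rot: [-2.747, 0.664, 0.133]
force: [-0.4, -0.2, 0.1]
width: 0.2
8.5 [-1.53  0.63  0.63  2.27  2.14  0.42 -0.3 ] [479.96366548 396.74174792 243.7570674 ] d [[0.78, -0.11, -0.62], [0.1, -0.95, 0.31], [-0.62, -0.3, -0.73]]
2 rows [-0.6 -3.8 25.5] [-0.039 -0.03  -0.031] -> q [-1.47  0.65  0.48  2.31  2.28  0.51 -0.4 ] pos [447. 419. 210.] want [447. 418. 210.] d [ 0.75  0.18 -0.64]
8 rows [  7.2  28.2 -23.6] [0.036 0.019 0.041] -> q [-1.1   0.57  0.61  2.41  2.36  0.5  -0.45] pos [558. 145. 245.] want [558. 145. 245.] d [ 0.76 -0.18 -0.62]
2 rows [-0.6 -3.8 25.5] [-0.039 -0.03  -0.031] -> q [-1.47  0.65  0.48  2.31  2.28  0.51 -0.4 ] pos [447. 419. 210.] want [447. 418. 210.] d [ 0.75  0.18 -0.64]
8 rows [  7.2  28.2 -23.6] [0.036 0.019 0.041] -> q [-1.1   0.57  0.61  2.41  2.36  0.5  -0.45] pos [558. 145. 245.] want [558. 145. 245.] d [ 0.76 -0.18 -0.62]
```

```bash
cat >plan3.py <<'E'
from rows import *
L=np.array([561,-90,148.]);yw=.024;u=np.array([.643*np.cos(yw),.643*np.sin(yw),.766]);n=np.array([-.766*np.cos(yw),-.766*np.sin(yw),.643])
def tori(tilt,yaw,kind):
    t,y=np.radians([tilt,yaw]);x=np.array([np.cos(t)*np.cos(y),np.cos(t)*np.sin(y),-np.sin(t)])
    m=u-(u@x)*x;m/=np.linalg.norm(m)
    if kind[1]=='y': Y=m if kind[0]=='+' else -m; Z=np.cross(x,Y)
    else: Z=m if kind[0]=='+' else -m; Y=np.cross(Z,x)
    return R.from_matrix(np.c_[x,Y,Z])
if __name__=='__main__':
  for yaw,tilt in((-40,50),(-45,48)):
    for kind in('+y','-y','+z','-z'):
      W=tori(tilt,yaw,kind);b=-W.as_matrix()[:,0]
      A=L+7*n-45*u
      print(yaw,tilt,kind,'bu %.2f bn %.2f'%(b@u,b@n))
      seq([([450,150,240],W),(A+80*b+20*n,W),(A,W),(A+160*u,W),(A+130*u,W),(A+120*u+60*b+60*n,W)])
E
python3 plan3.py
```

```text
-40 50 +y bu 0.28 bn 0.86
15 rows [-0.4 15.5 11.4] [-0.117 -0.043  0.02 ] -> q [-1.1   0.45  0.32  2.27  1.04  0.67  2.75] pos [450. 149. 238.] want [450. 150. 240.] d [ 0.5  -0.41 -0.76]
6 rows [21.7  2.1 28. ] [-0.001 -0.001 -0.001] -> q [-0.13  0.48 -0.31  2.47  1.74  0.76  2.43] pos [477. -56. 195.] want [472. -58. 192.] d [ 0.47 -0.42 -0.78]
3 rows [32.5  0.3 -2.3] [0.    0.004 0.008] -> q [ 0.01  0.72 -0.33  2.43  2.07  0.87  2.21] pos [527. -91. 118.] want [527. -91. 118.] d [ 0.49 -0.41 -0.77]
4 rows [-11.1  38.4   0. ] [0. 0. 0.] -> q [-0.01  0.5  -0.24  2.1   1.53  0.64  2.94] pos [629. -88. 240.] want [630. -88. 241.] d [ 0.5  -0.41 -0.76]
1 rows [  7.9 -28.1   0.1] [-0.002 -0.    -0.005] -> q [-0.01  0.52 -0.25  2.17  1.63  0.65  2.81] pos [610. -89. 218.] want [610. -89. 218.] d [ 0.49 -0.41 -0.77]
3 rows [-36.3  -8.2   8.8] [0. 0. 0.] -> q [ 0.21  0.33 -0.63  2.27  1.42  0.81  2.94] pos [528. -65. 293.] want [528. -65. 294.] d [ 0.5  -0.42 -0.76]
-40 50 -y bu 0.28 bn 0.86
12 rows [  2.6  15.5 -16.2] [0.106 0.023 0.05 ] -> q [-1.37  0.53  0.71  2.27  0.82  0.49 -0.14] po
[... 6009 characters left out ...]
72] pos [476. -52. 192.] want [474. -53. 190.] d [ 0.46 -0.48 -0.75]
3 rows [32.3 -3.  -0.9] [ 0.     0.004 -0.002] -> q [-0.33  0.73  0.1   2.42  2.14  0.68  0.44] pos [527. -91. 118.] want [527. -91. 118.] d [ 0.47 -0.47 -0.74]
4 rows [-10.9   0.  -38.5] [ 0.  0. -0.] -> q [-0.4   0.53  0.27  2.09  1.41  0.47  1.38] pos [629. -88. 240.] want [630. -88. 241.] d [ 0.48 -0.47 -0.74]
1 rows [ 8.  -0.1 28.5] [-0.    -0.003  0.001] -> q [-0.4   0.55  0.25  2.16  1.56  0.46  1.2 ] pos [610. -89. 218.] want [610. -89. 218.] d [ 0.47 -0.47 -0.74]
3 rows [-35.7  10.1   8. ] [ 0.  0. -0.] -> q [-0.5   0.32  0.2   2.26  1.29  0.6   1.43] pos [529. -62. 293.] want [530. -62. 293.] d [ 0.47 -0.47 -0.74]
```

```bash
python3 -m handwheel '-1 3 15.5 -16 0.106 0.029 0.054;-1 3 15.5 -16 0.106 0.029 0.054;-1 3 15.5 -16 0.106 0.029 0.054;-1 3 15.5 -16 0.106 0.029 0.054;-1 3 15.5 -16 0.106 0.029 0.054;-1 3 15.5 -16 0.106 0.029 0.054;-1 3 15.5 -16 0.106 0.029 0.054;-1 3 15.5 -16 0.106 0.029 0.054;-1 3 15.5 -16 0.106 0.029 0.054;-1 3 15.5 -16 0.106 0.029 0.054'; cat > p4.py <<'E'
from plan3 import *
s=ctrl.read_state();print(s['clock'],s['qpos'].round(2),s['eef_pos'].round(1),'d',R.from_euler('xyz',s['tool_rot']).as_matrix().round(2).tolist())
W=tori(48,-45,'-y');b=-W.as_matrix()[:,0];A=L+7*n-45*u
E
python3 - <<'E'
from p4 import *
seq([([450,150,240],W),(A+55*b+20*n,W),(A,W)])
E
```

```text
clock: 9.5
eef_pos: [479.6, 167.8, 263.4]
tool_rot: [-2.125, 0.792, -0.69]
force: [0.4, -0.2, 0.2]
width: -0.1
9.5 [-1.43  0.58  0.8   2.18  0.77  0.54  0.02] [479.6 167.8 263.4] d [[0.54, -0.8, 0.25], [-0.45, -0.02, 0.89], [-0.71, -0.6, -0.37]]
2 rows [ 4.9 18.7 -8. ] [0.06  0.017 0.036] -> q [-1.42  0.59  0.78  2.22  0.68  0.54 -0.05] pos [450. 150. 240.] want [450. 150. 240.] d [ 0.47 -0.47 -0.74]
6 rows [ 28.2  -2.3 -25.5] [ 0.  0. -0.] -> q [-0.62  0.6   0.37  2.47  2.01  0.5  -1.04] pos [487. -64. 173.] want [485. -65. 172.] d [ 0.46 -0.48 -0.75]
2 rows [36.2 -1.7  4.7] [ 0.    -0.004 -0.005] -> q [-0.42  0.74  0.24  2.42  2.23  0.61 -1.22] pos [527. -91. 118.] want [527. -91. 118.] d [ 0.47 -0.47 -0.74]
```

```bash
python3 -m handwheel '-1 5 19 -8 0.06 0.017 0.036;-1 5 19 -8 0.06 0.017 0.036;-1 20 -2 -25 0 0 0;-1 26 -2 -25 0 0 0;-1 28 -2 -25 0 0 0;-1 28 -2 -25 0 0 0;-1 28 -2 -25 0 0 0;-1 0 0 0 0 0 0';python3 - <<'E'
from p4 import *
seq([(A+55*b+20*n,W),(A,W)])
import cv2
cv2.imwrite('pics/s1.png',get_image('scene'));cv2.imwrite('pics/t1.png',get_image('top'))
E
```

```text
clock: 10.3
eef_pos: [472.2, 7.4, 211.3]
tool_rot: [-2.046, 0.831, -0.807]
force: [0.3, 0.1, 0.5]
width: -0.2
10.3 [-1.14  0.63  0.83  2.42  1.47  0.25 -0.66] [472.2   7.4 211.3] d [[0.47, -0.78, 0.41], [-0.49, 0.16, 0.86], [-0.74, -0.6, -0.31]]
3 rows [ 23.6   0.8 -15.1] [-0.015 -0.005 -0.   ] -> q [-0.59  0.59  0.32  2.47  1.99  0.52 -1.02] pos [488. -64. 173.] want [485. -65. 172.] d [ 0.46 -0.48 -0.75]
2 rows [35.8 -1.5  4.5] [ 0.    -0.003 -0.005] -> q [-0.4   0.74  0.2   2.42  2.21  0.62 -1.2 ] pos [527. -91. 118.] want [527. -91. 118.] d [ 0.47 -0.47 -0.74]
```

View pics/s1.png

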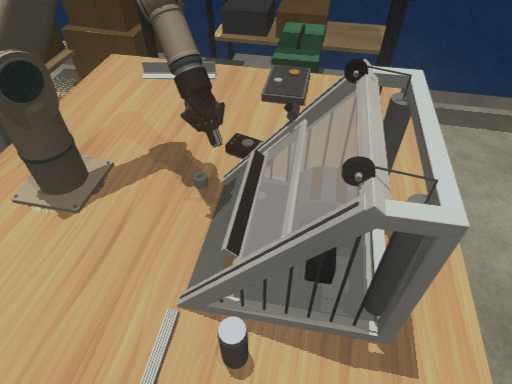

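View pics/t1.png

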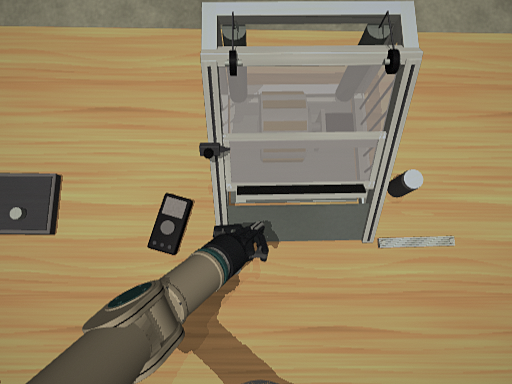

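```bash
python3 -c "
from h import *
s=ctrl.read_state();M=R.from_euler('xyz',s['tool_rot']).as_matrix();tip=s['eef_pos']+8*M[:,0];print(proj('scene',tip),proj('top',tip))"
python3 -m handwheel '-1 18 1 -12 -0.01 0 0;-1 18 1 -12 -0.01 0 0;-1 18 1 -12 -0.01 0 0;-1 18 1 -12 0 0 0;-1 0 0 0 0 0 0';python3 - <<'E'
from p4 import *
seq([(A+55*b+20*n,W),(A,W)])
seq([(A,W)])
E
```

```text
[[218.41292567 144.72479473]] [[259.70788632 224.84890422]]
clock: 10.9
eef_pos: [489.8, -58.5, 175.5]
tool_rot: [-2.068, 0.829, -0.805]
force: [-0.8, -0.8, 0.1]
width: -0.1
10.9 [-0.65  0.6   0.37  2.46  1.97  0.51 -1.05] [489.8 -58.5 175.5] d [[0.47, -0.79, 0.39], [-0.49, 0.14, 0.86], [-0.74, -0.59, -0.32]]
1 rows [ 4.3  4.6 -6.5] [-0.022 -0.015  0.001] -> q [-0.47  0.58  0.14  2.47  1.91  0.62 -0.95] pos [488. -65. 172.] want [485. -65. 172.] d [ 0.47 -0.48 -0.75]
2 rows [35.6 -1.5  4.6] [-0.    -0.002 -0.004] -> q [-0.32  0.73  0.08  2.42  2.13  0.69 -1.11] pos [527. -91. 118.] want [527. -91. 118.] d [ 0.47 -0.47 -0.74]
2 rows [37.9  0.1  2.3] [-0.011 -0.008  0.001] -> q [-0.42  0.75  0.23  2.42  2.23  0.61 -1.22] pos [527. -91. 118.] want [527. -91. 118.] d [ 0.47 -0.47 -0.74]
```

```bash
python3 -m handwheel '-1 15 0 1 -0.007 -0.005 0;-1 15 0 1 -0.007 -0.005 0;-1 15 0 1 -0.007 -0.005 0;-1 14 0 1 0 0 0;-1 0 0 0 0 0 0';python3 - <<'E'
from p4 import *
seq([(A,W)])
s=ctrl.read_state();print(s['force'])
import cv2
a=get_image('scene')[100:260,150:310];b_=get_image('top')[150:270,190:350]
cv2.imwrite('pics/c2.png',cv2.resize(a,None,fx=3.7,fy=3.7,interpolation=cv2.INTER_CUBIC));cv2.imwrite('pics/d2.png',cv2.resize(b_,None,fx=4,fy=4,interpolation=cv2.INTER_CUBIC))
E
```

```text
clock: 11.4
eef_pos: [523.0, -82.2, 134.7]
tool_rot: [-2.081, 0.824, -0.791]
force: [-0.9, -0.2, 0.4]
width: 0.1
11.4 [-0.5   0.72  0.29  2.43  2.18  0.57 -1.19] [523.  -82.2 134.7] d [[0.48, -0.8, 0.37], [-0.48, 0.11, 0.87], [-0.73, -0.59, -0.33]]
1 rows [18.5  5.8 -0.7] [ 0.001 -0.01   0.01 ] -> q [-0.43  0.75  0.25  2.42  2.24  0.6  -1.24] pos [527. -91. 118.] want [527. -91. 118.] d [ 0.47 -0.47 -0.74]
[-0.92857995 -0.21275263  0.39706994]
```

View pics/c2.png

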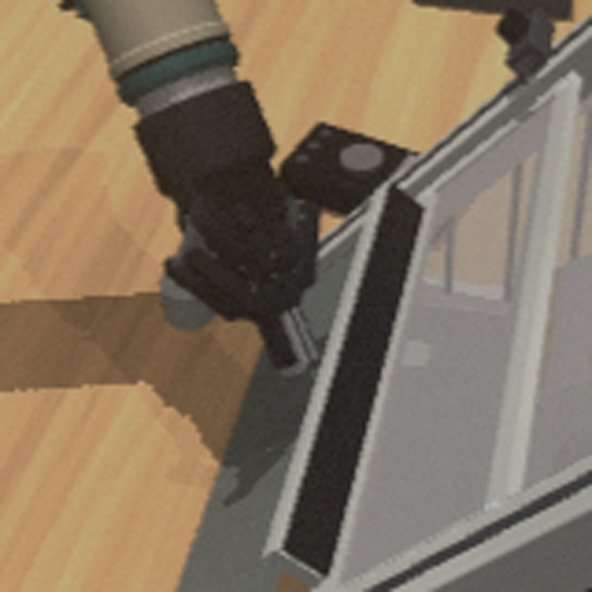

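View pics/d2.png

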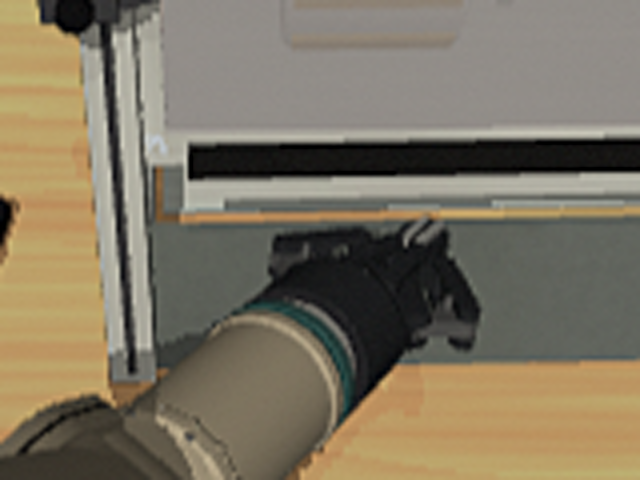

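```bash
python3 -m handwheel '-1 7 3 0 0 0 0.005;-1 7 3 0 0 -0.005 0.005;-1 3 0 0 0 0 0;-1 0 0 0 0 0 0';cat >chk.py <<'E'
from p4 import *
d=s['eef_pos']-L;x=R.from_euler('xyz',s['tool_rot']).as_matrix()[:,0];tip=d+8*x
print('TCP out %.1f s %.1f y %.1f; tip out %.1f s %.1f'%(d@n,d@u,s['eef_pos'][1],tip@n,tip@u),'F',s['force'].round(2))
M=R.from_euler('xyz',s['tool_rot']);print('u in tool',M.inv().apply(u).round(3),'n in tool',M.inv().apply(n).round(3),'rot to W',(M.inv()*W).as_rotvec().round(3))
E
python3 chk.py
```

```text
clock: 11.9
eef_pos: [526.2, -86.6, 119.8]
tool_rot: [-2.08, 0.835, -0.785]
force: [0.2, -0.1, -0.2]
width: 0.1
11.9 [-0.45  0.75  0.26  2.42  2.23  0.6  -1.23] [526.2 -86.6 119.8] d [[0.47, -0.8, 0.36], [-0.47, 0.11, 0.87], [-0.74, -0.59, -0.33]]
TCP out 8.5 s -43.9 y -86.6; tip out 1.8 s -46.1 F [ 0.16 -0.09 -0.17]
u in tool [-0.27  -0.963 -0.005] n in tool [-0.831  0.236 -0.503] rot to W [ 0.005 -0.001  0.002]
```

```bash
python3 -m handwheel '-1 -1.5 -5 0 0 0 0;-1 -1.5 -5 0 0 0 0;-1 -1.5 -5 0 0 0 0;-1 -1.5 -5 0 0 0 0;-1 -1.5 -5 0 0 0 0;-1 -1.5 -5 0 0 0 0;-1 -1.5 -5 0 0 0 0;-1 -1.5 -5 0 0 0 0';python3 chk.py
```

```text
clock: 12.7
eef_pos: [549.7, -86.1, 152.2]
tool_rot: [-2.088, 0.845, -0.795]
force: [-2.1, -1.4, -3.5]
width: -0.0
12.7 [-0.53  0.68  0.39  2.34  2.1   0.44 -1.04] [549.7 -86.1 152.2] d [[0.47, -0.81, 0.36], [-0.47, 0.12, 0.87], [-0.75, -0.58, -0.33]]
TCP out 11.3 s -4.0 y -86.1; tip out 4.6 s -6.2 F [-2.07 -1.38 -3.45]
u in tool [-0.281 -0.96  -0.005] n in tool [-0.828  0.245 -0.504] rot to W [ 0.005 -0.002 -0.009]
```

```bash
cat >look.py <<'E'
import sys,cv2
from h import *
k=sys.argv[1]
a=get_image('scene');b=get_image('top');cv2.imwrite(f'pics/fs{k}.png',a);cv2.imwrite(f'pics/ft{k}.png',b)
f=lambda i:cv2.resize(i,None,fx=3.5,fy=3.5,interpolation=cv2.INTER_CUBIC)
cv2.imwrite(f'pics/v{k}.png',cv2.resize(cv2.hconcat([f(a[90:260,190:320]),f(b[90:260,195:315])]),(800,545)))
E
python3 look.py 3
```

```text
(no output)
```

View pics/v3.png

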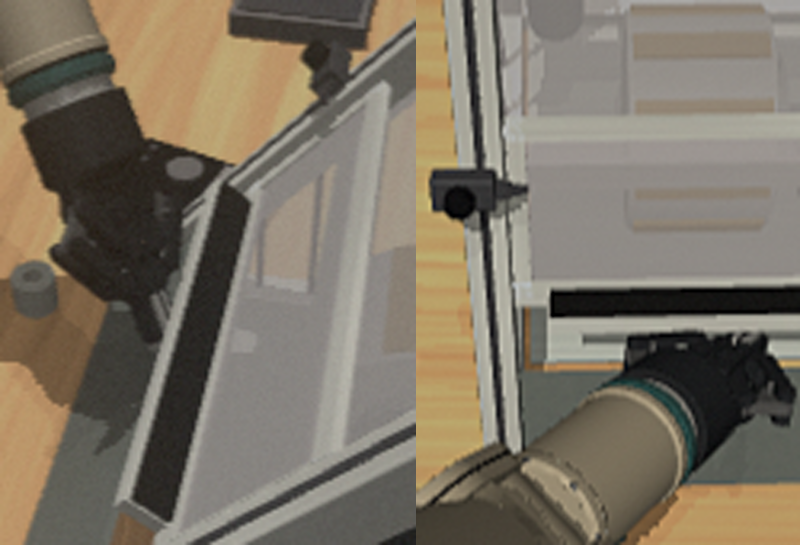

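```bash
python3 -m handwheel '-1 -1.1 -5 0 0 0 0;-1 -1.1 -5 0 0 0 0.001;-1 -1.1 -5 0 0 0 0.001;-1 -1.1 -5 0 0 0 0.001;-1 -1.1 -5 0 0 0 0.001;-1 -1.1 -5 0 0 0 0.001;-1 -1.1 -5 0 0 0 0.001;-1 -1.1 -5 0 0 0 0.001;-1 -1.1 -5 0 0 0 0;-1 -1.1 -5 0 0 0 0';python3 chk.py;python3 look.py 4
```

```text
clock: 13.8
eef_pos: [581.6, -85.4, 189.8]
tool_rot: [-2.098, 0.86, -0.804]
force: [-5.3, 1.2, -1.1]
width: -0.1
13.8 [-0.63  0.65  0.58  2.23  1.79  0.26 -0.67] [581.6 -85.4 189.8] d [[0.45, -0.82, 0.36], [-0.47, 0.12, 0.87], [-0.76, -0.56, -0.33]]
TCP out 11.0 s 45.4 y -85.4; tip out 4.4 s 43.0 F [-5.27  1.21 -1.09]
u in tool [-0.296 -0.955 -0.008] n in tool [-0.825  0.261 -0.501] rot to W [ 0.009  0.    -0.025]
```

View pics/v4.png

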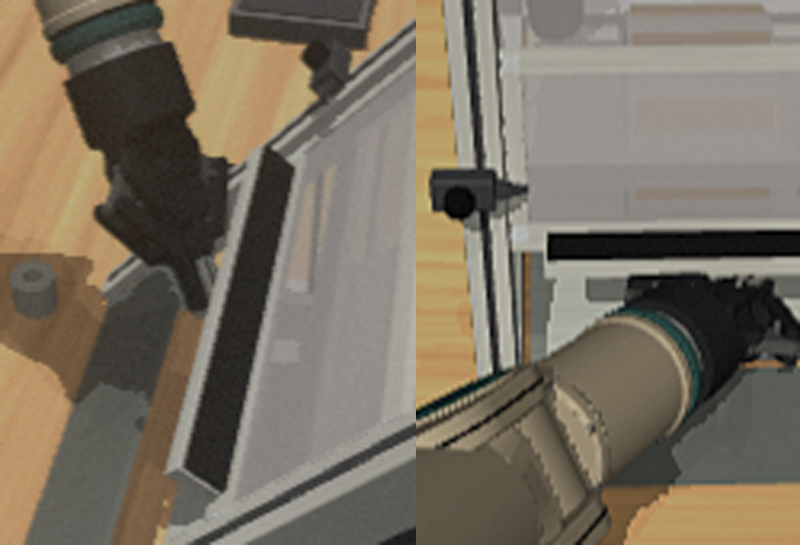

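```bash
python3 - <<'E'
from p4 import *
q0=s['qpos']
for dt,dy in((0,0),(0,-8),(0,-15),(4,0),(8,0),(5,-8),(8,-8)):
    W2=tori(49+dt,-46+dy,'-y');print(dt,dy)
    tgt=s['eef_pos']
    seq([(tgt+20*u,W2)],q0); seq([(tgt+60*u,W2),(tgt+50*u,W2),(tgt+40*u+50*n+30*b,W2)],q0)
E
```

```text
13.9 [-0.63  0.65  0.58  2.23  1.79  0.26 -0.67] [582.7 -85.5 190.6] d [[0.45, -0.82, 0.36], [-0.47, 0.12, 0.87], [-0.76, -0.57, -0.33]]
0 0
1 rows [ -5.5 -19.4  -0.4] [ 0.008  0.002 -0.002] -> q [-0.65  0.64  0.63  2.19  1.6   0.23 -0.47] pos [595. -85. 206.] want [596. -85. 206.] d [ 0.46 -0.47 -0.75]
2 rows [ -8.6 -28.8  -0.3] [ 0.004  0.001 -0.001] -> q [-0.54  0.56  0.47  2.1   1.29  0.36 -0.1 ] pos [621. -85. 236.] want [621. -85. 237.] d [ 0.46 -0.47 -0.75]
1 rows [2.7 9.2 0.1] [-0.     0.001  0.003] -> q [-0.56  0.57  0.48  2.12  1.33  0.34 -0.16] pos [615. -85. 229.] want [615. -85. 229.] d [ 0.46 -0.47 -0.75]
2 rows [-34.2  11.4 -12.6] [ 0. -0. -0.] -> q [-0.62  0.41  0.45  2.21  1.23  0.45 -0.06] pos [556. -72. 276.] want [556. -72. 276.] d [ 0.46 -0.47 -0.75]
0 -8
1 rows [ -5.5 -19.4  -0.4] [0.034 0.079 0.047] -> q [-0.53  0.61  0.39  2.12  1.26  0.46 -0.17] pos [595. -85. 206.] want [596. -85. 206.] d [ 0.39 -0.53 -0.75]
2 rows [ -9.  -28.7  -0.3] [0.017 0.04  0.023] -> q [-0.48  0.57  0.34  2.03  1.11  0.53  0.03] pos [621. -85. 236.] want [621. -85. 237.] d [ 0.39 -0.5
[... 2829 characters left out ...]
6. -72. 276.] want [556. -72. 276.] d [ 0.35 -0.48 -0.81]
8 -8
2 rows [-3.2 -9.6 -0.2] [ 0.003 -0.002  0.08 ] -> q [-0.32  0.55  0.19  2.05  1.02  0.49  0.19] pos [595. -85. 206.] want [596. -85. 206.] d [ 0.32 -0.44 -0.84]
2 rows [ -9.8 -28.4  -0.3] [ 0.003 -0.002  0.08 ] -> q [-0.26  0.52  0.11  1.96  0.91  0.59  0.33] pos [621. -85. 236.] want [621. -85. 237.] d [ 0.32 -0.44 -0.84]
1 rows [4.2 8.6 0. ] [-0.     0.     0.003] -> q [-0.27  0.53  0.12  1.98  0.93  0.57  0.31] pos [615. -85. 229.] want [615. -85. 229.] d [ 0.32 -0.44 -0.84]
2 rows [-31.9  16.8 -12.4] [ 0.  0. -0.] -> q [-0.31  0.38  0.1   2.07  0.89  0.65  0.32] pos [556. -72. 276.] want [556. -72. 276.] d [ 0.32 -0.44 -0.84]
```

```bash
python3 -m handwheel '-1 -1.3 -5 0 0.003 0.008 0.005;-1 -1.3 -5 0 0.003 0.008 0.005;-1 -1.3 -5 0 0.003 0.008 0.005;-1 -1.3 -5 0 0.003 0.008 0.005;-1 -1.3 -5 0 0.003 0.008 0.005;-1 -1.3 -5 0 0.003 0.008 0.005;-1 0 0 0 0 0 0';python3 chk.py;python3 look.py 5; python3 - <<'E'
import cv2
a=cv2.imread('pics/fs5.png')[100:150,265:315];b=cv2.imread('pics/ft5.png')[130:180,215:265]
f=lambda i:cv2.resize(i,None,fx=8,fy=8,interpolation=cv2.INTER_CUBIC)
cv2.imwrite('pics/w5.png',cv2.hconcat([f(a),f(b)]))
E
```

```text
clock: 14.6
eef_pos: [601.1, -85.3, 213.9]
tool_rot: [-2.154, 0.858, -0.9]
force: [-3.1, 0.1, -0.0]
width: 0.2
14.6 [-0.61  0.62  0.53  2.12  1.21  0.35 -0.09] [601.1 -85.3 213.9] d [[0.41, -0.82, 0.39], [-0.51, 0.15, 0.85], [-0.76, -0.55, -0.36]]
TCP out 11.6 s 76.3 y -85.3; tip out 5.3 s 73.7 F [-3.08  0.05 -0.  ]
u in tool [-0.326 -0.945 -0.009] n in tool [-0.788  0.277 -0.549] rot to W [-0.007 -0.054 -0.057]
```

View pics/v5.png

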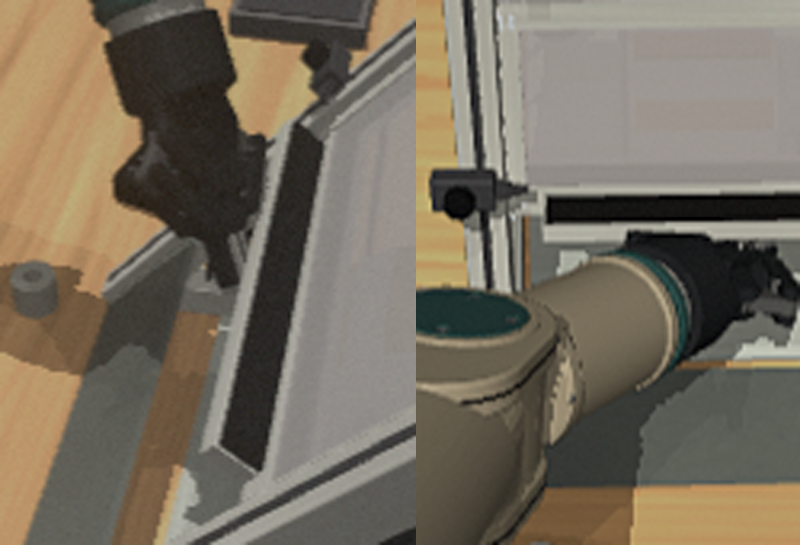

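View pics/w5.png

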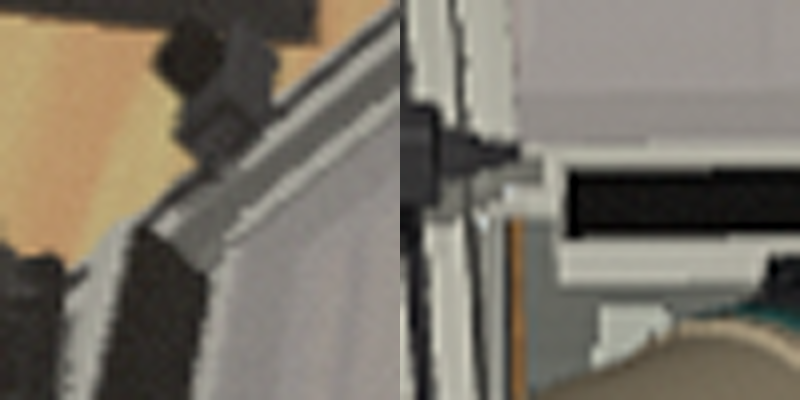

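```bash
python3 - <<'E'
from plan3 import *
o,e1=tri((282.1,128.1),(235.4,159.1));i,e2=tri((290.2,133.3),(235.4,150.8))
for P in ((291.2,121.3),(292,122)):
    p,e=tri(P,(229.8,148.8));print(o.round(1),e1,i.round(1),e2,p.round(1),e)
    mid=(o+i)/2-8*u;print('remaining',(p-mid)@u,'out',(p-mid)@n,'y gap',p[1]-mid[1], 'lift so far',((o+i)/2-[562.35,58.85,153.6])@u)
E
```

```text
[614.2  59.6 234. ] 1.6739431646981824 [634.8  60.  222.6] 0.8253699380178344 [632.7  71.1 247.4] 1.578020973818382
remaining 28.112919705720216 out 5.796409500651519 y gap 11.474161564432954 lift so far 97.19029119075236
[614.2  59.6 234. ] 1.6739431646981824 [634.8  60.  222.6] 0.8253699380178344 [634.   71.5 245.3] 2.864202182666034
remaining 27.295468833770023 out 3.375635375842444 y gap 11.795989033193642 lift so far 97.19029119075236
```

```bash
python3 - <<'E'
from plan3 import *
o,_=tri((282.1,128.1),(235.4,159.1));i,_=tri((290.2,133.3),(235.4,150.8))
mid=(o+i)/2-8*u;yv=np.array([-np.sin(.024),np.cos(.024),0])
for k in (20,24,28,32): print(k,proj('scene',mid+k*u+8*yv).round(1),proj('top',mid+k*u+8*yv).round(1))
E
```

```text
20 [[290.1 125.8]] [[231.4 150.2]]
24 [[291.3 124.8]] [[231.3 148.6]]
28 [[292.5 123.8]] [[231.3 147. ]]
32 [[293.7 122.8]] [[231.2 145.4]]
```

```bash
python3 -m handwheel '-1 -1.5 -4.5 0 0.002 0.005 0.003;-1 -1.5 -4.5 0 0.002 0.005 0.003;-1 -1.5 -4.5 0 0.002 0.005 0.003;-1 -1.5 -4.5 0 0.002 0.005 0.003;-1 -0.7 -2 0 0 0 0;-1 0 0 0 0 0 0';python3 chk.py;python3 look.py 6; python3 - <<'E'
import cv2
a=cv2.imread('pics/fs6.png')[95:145,265:315];b=cv2.imread('pics/ft6.png')[125:175,215:265]
f=lambda i:cv2.resize(i,None,fx=8,fy=8,interpolation=cv2.INTER_CUBIC)
cv2.imwrite('pics/w6.png',cv2.hconcat([f(a),f(b)]))
E
```

```text
clock: 15.3
eef_pos: [612.6, -85.3, 228.0]
tool_rot: [-2.183, 0.857, -0.944]
force: [-4.0, 1.2, -1.6]
width: 0.1
15.3 [-0.56  0.59  0.46  2.06  1.08  0.45  0.06] [612.6 -85.3 228. ] d [[0.38, -0.83, 0.41], [-0.53, 0.16, 0.83], [-0.76, -0.54, -0.38]]
TCP out 11.8 s 94.6 y -85.3; tip out 5.7 s 91.8 F [-3.96  1.19 -1.63]
u in tool [-0.34  -0.94  -0.013] n in tool [-0.77   0.287 -0.569] rot to W [-0.012 -0.079 -0.072]
```

View pics/w6.png

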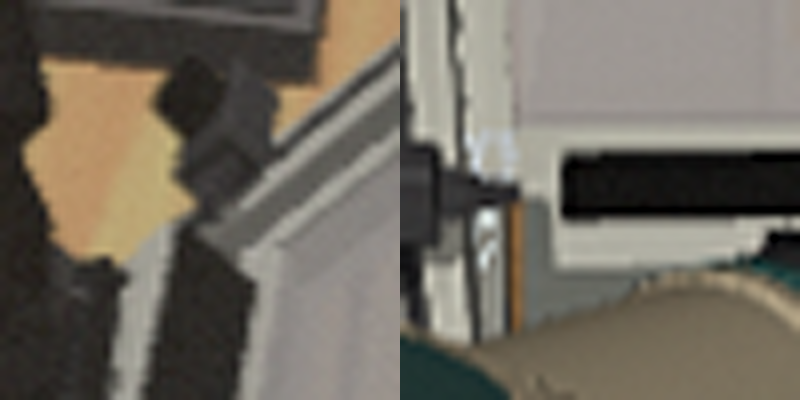

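View pics/v6.png

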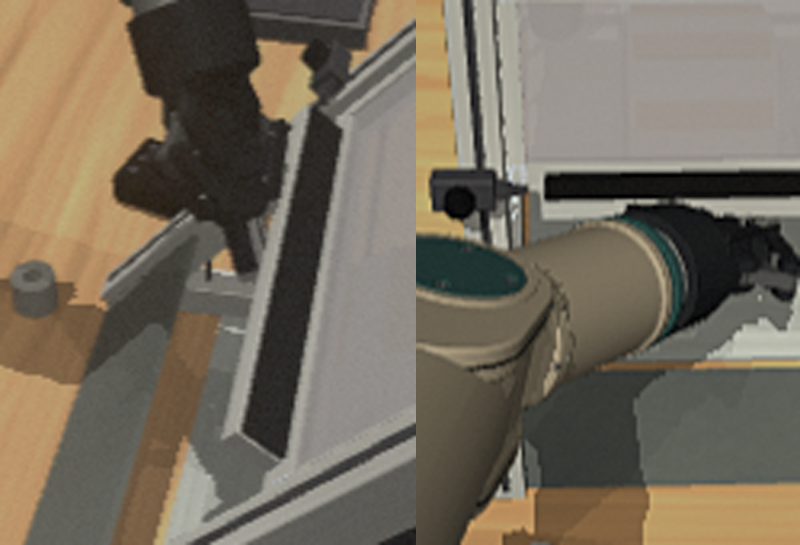

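```bash
python3 - <<'E'
from plan3 import *
o,e1=tri((287.7,122.3),(234.8,151.8));i,e2=tri((296.2,129.9),(234.7,143.6))
p,e=tri((291.2,121.5),(229.7,148.8))
mid=(o+i)/2-8*u;yv=np.array([-np.sin(.024),np.cos(.024),0])
print(o,i,e1,e2,np.linalg.norm(o-i),'lift',((o+i)/2-[562.35,58.85,153.6])@u,'tri rem',(p-mid)@u,(p-mid)@n)
for k in (0,4,8,12): print(k,proj('scene',mid+k*u+8*yv).round(1),proj('top',mid+k*u+8*yv).round(1))
E
```

```text
[625.62360155  60.47825079 250.84667317] [647.70843871  61.29196704 233.16100387] 2.381035925312063 0.7766949868364452 28.305212679983736 lift 115.52018255527162 tri rem 9.358195260218787 5.829981056884965
0 [[289.8 126.1]] [[231.1 150.7]]
4 [[291.  125.1]] [[231.  149.1]]
8 [[292.2 124.1]] [[230.9 147.5]]
12 [[293.4 123.1]] [[230.8 145.9]]
```

```bash
python3 -m handwheel '-1 -1.2 -3.2 0 0 0 0;-1 -1.2 -3.2 0 0 0 0;-1 -0.3 -0.7 0 0 0 0;-1 0 0 0 0 0 0';python3 chk.py
```

```text
clock: 15.8
eef_pos: [617.2, -85.2, 233.8]
tool_rot: [-2.185, 0.858, -0.945]
force: [-4.2, 1.2, -2.7]
width: 0.2
15.8 [-0.55  0.58  0.44  2.04  1.05  0.47  0.09] [617.2 -85.2 233.8] d [[0.38, -0.83, 0.41], [-0.53, 0.16, 0.83], [-0.76, -0.53, -0.38]]
TCP out 12.0 s 101.9 y -85.2; tip out 5.8 s 99.2 F [-4.24  1.24 -2.68]
u in tool [-0.341 -0.94  -0.014] n in tool [-0.77   0.288 -0.57 ] rot to W [-0.011 -0.079 -0.073]
```

```bash
python3 -m handwheel '-1 1 3 0 0 0 0;-1 2 6 0 0 0 0;-1 2 6 0 0 0 0;-1 -8 3 -6 0 0 0;-1 -16 6 -12 0 0 0;-1 -20 7 -15 0 0 0;-1 -20 7 -15 0 0 0;-1 -20 7 -15 0 0 0;-1 -20 7 -15 0 0 0;-1 0 0 0 0 0 0';python3 chk.py;python3 look.py 7; python3 - <<'E'
import cv2
a=cv2.imread('pics/fs7.png')[95:145,265:315];b=cv2.imread('pics/ft7.png')[125:175,215:265]
f=lambda i:cv2.resize(i,None,fx=8,fy=8,interpolation=cv2.INTER_CUBIC)
cv2.imwrite('pics/w7.png',cv2.hconcat([f(a),f(b)]))
E
```

```text
clock: 16.8
eef_pos: [502.5, -92.4, 317.7]
tool_rot: [-2.174, 0.848, -0.937]
force: [0.4, 0.7, -0.4]
width: 0.5
16.8 [-0.69  0.29  0.47  2.23  1.05  0.63  0.12] [502.5 -92.4 317.7] d [[0.39, -0.82, 0.41], [-0.53, 0.16, 0.83], [-0.75, -0.54, -0.38]]
TCP out 154.0 s 92.3 y -92.4; tip out 147.8 s 89.7 F [ 0.4   0.74 -0.39]
u in tool [-0.331 -0.944 -0.01 ] n in tool [-0.772  0.277 -0.572] rot to W [-0.015 -0.081 -0.062]
```

View pics/w7.png

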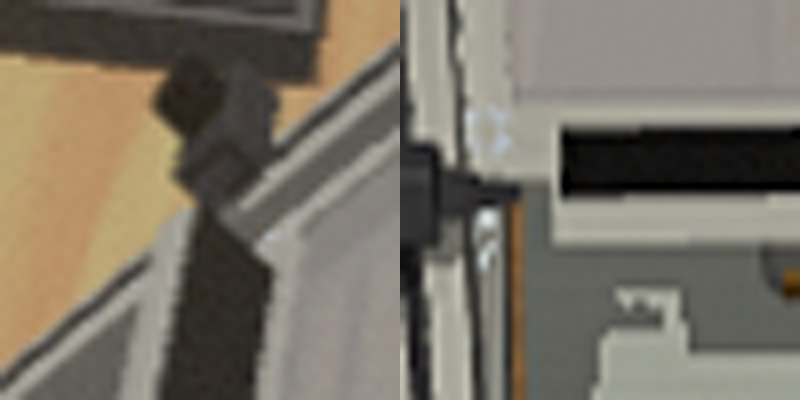

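View pics/v7.png

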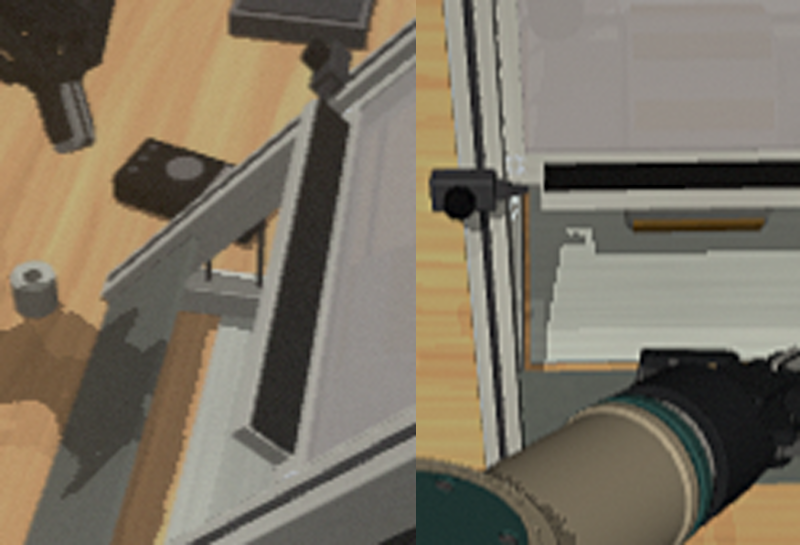

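```bash
python3 - <<'E'
from plan3 import *
o,e1=tri((265+207/8-.4,95+208/8-.4),(215+162/8-.4,125+195/8-.4));i,e2=tri((265+270/8-.4,95+268/8-.4),(215+161/8-.4,125+130/8-.4))
p,e=tri((291.2,121.5),(229.7,148.8))
mid=(o+i)/2-8*u;yv=np.array([-np.sin(.024),np.cos(.024),0])
print(o,i,e1,e2,np.linalg.norm(o-i),'lift',((o+i)/2-[562.35,58.85,153.6])@u,'tri rem',(p-mid)@u,(p-mid)@n)
for k in (-4,0,4): print(k,proj('scene',mid+k*u+8*yv).round(1),proj('top',mid+k*u+8*yv).round(1),proj('top',mid+k*u+8*yv+4*n).round(1))
E
```

```text
[630.91477387  60.45145347 255.93242213] [652.08866404  61.11098829 238.89715386] 3.7785738223071785 0.5718514356620703 27.18398381767938 lift 122.77182570475377 tri rem 2.1065521107366463 6.0519094114892695
-4 [[290.8 125.4]] [[231.1 149.3]] [[231.1 150.4]]
0 [[292.  124.4]] [[231.  147.8]] [[231.  148.8]]
4 [[293.3 123.5]] [[231.  146.2]] [[230.9 147.2]]
```

```bash
python3 - <<'E'
from h import *
import cv2
a=cv2.imread('pics/top0.png').astype(int);b=cv2.imread('pics/ft7.png').astype(int)
for n,(r,c) in dict(meter=(slice(190,258),slice(145,196)),rule_can=(slice(165,255),slice(376,460)),pointer=(slice(138,165),slice(197,220))).items(): print(n,abs(a[r,c]-b[r,c]).mean().round(2))
s=ctrl.read_state();print(s['force'].round(1),abs(s['qd']).max())
print(ctrl.finish_job())
E
```

```text
meter 19.58
rule_can 8.18
pointer 5.51
[ 0.9 -0.1 -0.9] 0.04402785749860115
the job is handed in; nothing more can be done
None
```

View pics/ft7.png

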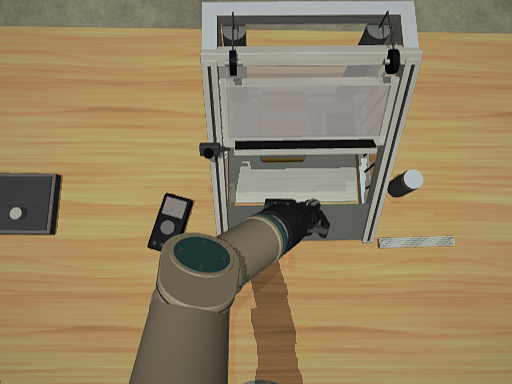

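I pushed the window up from beneath its lip with the closed fingers, level with the pointer as far as I could measure. I then dropped the fingers away, backed off square to the face and handed the job in at about 17 s. No verdict was reported.

**Lift:** The camera puts it at about 123 mm, and the tool's own travel gives the same. The wrist force during the push was about 3–5.5 N.

**Level with the pointer:** The estimates disagree slightly. Triangulating both views puts the lip about 2 mm low. The single-view comparison puts it up to about 2.5 mm high. The two-view pointer measurement also sits 3–6 mm farther out than the lip's centre, which I did not resolve. Every estimate is within the 8 mm tolerance.

**Clear of the guard:** The fingertips ended about 150 mm out from the lip's centre, with no contact force beyond sensor noise. The last joint-speed reading was 0.04 rad/s, so the arm was still settling slightly when I handed in.

**Loose things:** In the last pictures the meter, rule, can and pointer look where they were. The before-and-after difference check for the meter was high (19.6) because the arm now covers its lower end, so it settled nothing there. The arm hides the collar in the top view, but the scene view shows it standing in its place.

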